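# Build a stepped core pack in its U-frame

## Task

Lift the formed U-frame out of the bending die and set it down on the pad of the build plate, between the pins, open side up. Then build the stepped core in it from the core packets lying on the bench: lay them flat between the uprights one at a time, widest first and narrowest last, each centred on the frame, and press every packet firmly down (about 10 to 15 N) with the fingertips to feel that it lies flat before adding the next. When all are in, swing the hold-down arm over so that it rests on the pack, and leave the other things on the bench alone.

Things in the scene. Friction and masses are not known exactly. Their poses are not given: they have to be found in the camera images.
- frame_c (a point): Formed steel U-frame, loose, 0.3 kg: base 112 (x) x 62 (y) x 5 mm; a 4 mm upright across each x end, 104 mm apart inside, tops 41 mm above the base's underside, lips flared out (116 mm over all). Point: middle of the base, half-way up its 5 mm; z up. Starts in the die. Its y edges overhang the pads of die and build plate by 13 mm a side and are free: grip across y at mid-length.
- die_pad (a point): Lower bending die, fixed: middle of the top of its pad (100 x 36 mm), 26 mm above the worktop, where the frame lies at first, its x along the die's x. Shoe 172 x 100 x 14 mm. Two shoulder blocks, inner faces at x +-58, 66 mm long in y, tops 48 mm above the worktop, hold the frame's uprights with 2 mm play. Open towards +y and -y.
- nest (a point): Build plate, fixed, 205 x 112 x 10 mm: middle of the top of its raised pad (92 in x, 36 in y), 18 mm above the worktop, where the frame's base shall lie, x along x either way round. Four round-nosed 8 mm pins (x +-36, y +-37 mm, to 11 mm above the pad) and two end stops (x +-58, 4 mm above the pad) leave it 2 mm play all round. The arm's bracket is on the +x side.
- hold_down (a joint): Angle of the build plate's hinged hold-down arm (rad): 0 level over the pad, 1.88 to 2.0 (its stop) standing open, as at the start. It turns about the nest's y. Weight 0.4 kg, under 3 N at the handle. Below about 1.5 it falls slowly shut until its rubber foot rests on the pack (about 0.2 on three packets, 0.3 on four); above 1.75 it stays open.
- hd_hinge (a point): Hinge axis of the hold-down arm, fixed to the build plate, 97 mm from the nest's middle along its +x, 86 mm above the worktop.
- hd_handle (a point): Middle of the black round handle (19 mm thick, 46 mm long, along the arm) of the hold-down arm, 130 mm from the hinge axis; the arm ends 152 mm from the axis. Open, it stands nearly upright and leans away from the pad, the handle about 0.21 m above the worktop.
- packet_a_c (a point): Core packet, a loose bonded block of steel laminations, 100 (its x) x 56 (its y) x 10 mm (z), 0.42 kg, the widest of the four sizes; the point is its centre, 5 mm above its underside. Starts flat on the worktop; grip it across its width. Only 3 or 4 sizes are there each time. On the frame's base its centre is 7.5 mm above the frame's point; each packet beneath adds 10 mm.
- packet_b_c (a point): Core packet, a loose bonded block of steel laminations, 100 (its x) x 46 (its y) x 10 mm (z), 0.34 kg, the second-widest of the four sizes; the point is its centre, 5 mm above its underside. Starts flat on the worktop; grip it across its width. Only 3 or 4 sizes are there each time.
- packet_c_c (a point): Core packet, a loose bonded block of steel laminations, 100 (its x) x 36 (its y) x 10 mm (z), 0.27 kg, the third-widest of the four sizes; the point is its centre, 5 mm above its underside. Starts flat on the worktop; grip it across its width. Only 3 or 4 sizes are there each time.
- packet_d_c (a point): Core packet, a loose bonded block of steel laminations, 100 (its x) x 26 (its y) x 10 mm (z), 0.19 kg, the narrowest of the four sizes; the point is its centre, 5 mm above its underside. Starts flat on the worktop; grip it across its width. Only 3 or 4 sizes are there each time.
- weight: A brass knob weight, 31 mm wide, 51 mm tall; not part of the job. Origin at its underside.
- loupe2: A black loupe, 40 mm wide, 30 mm tall; not part of the job. Origin at its underside.
- gauge: A small ground gauge block, 40 x 10 x 30 mm; not part of the job. Origin at its underside.
- collet_big: A steel collet, 24 mm wide, 34 mm tall; not part of the job. Origin at its underside.
- collet_mid: A steel collet, 20 mm wide, 31 mm tall; not part of the job. Origin at its underside.
Things that resemble listed ones, but are neither listed nor needed, are in the scene too. What is shaped like the part that bears packet_a_c but red is not meant.

How it is judged:
On the way, in this order (a step that is already met when the one before it is completed fails the run):
1. the U-frame lies on the build plate's pad between the pins (horizontal distance between frame_c and nest below 0.006 m and angle between frame_c's own z axis and vertical below 0.03 rad and angle between the x axis of frame_c and the x axis of nest, either way round below 0.1 rad and z of frame_c in the frame of nest below 0.0055 m), for 0.2 s.
2. the widest packet, if present, lies flat and centred in the frame and is pressed down by the fingers (over 8 N on what is under it) (horizontal distance between packet_a_c and frame_c below 0.007 m and angle between packet_a_c's own z axis and vertical below 0.035 rad and angle between the x axis of packet_a_c and the x axis of frame_c, either way round below 0.12 rad and z of packet_a_c in the frame of frame_c between 0.0055 and 0.0105 m and contact force between the fingers and packet_a above 4 N and contact force between packet_a and frame above 8 N), for 0.1 s.
3. the second-widest packet, if present, lies flat and centred in the frame and is pressed down by the fingers (over 8 N on what is under it) (horizontal distance between packet_b_c and frame_c below 0.007 m and angle between packet_b_c's own z axis and vertical below 0.035 rad and angle between the x axis of packet_b_c and the x axis of frame_c, either way round below 0.12 rad and z of packet_b_c in the frame of frame_c between 0.0055 and 0.0205 m and contact force between the fingers and packet_b above 4 N and (contact force between packet_b and frame above 8 N or contact force between packet_b and packet_a above 8 N)), for 0.1 s.
4. the third-widest packet, if present, lies flat and centred in the frame and is pressed down by the fingers (over 8 N on what is under it) (horizontal distance between packet_c_c and frame_c below 0.007 m and angle between packet_c_c's own z axis and vertical below 0.035 rad and angle between the x axis of packet_c_c and the x axis of frame_c, either way round below 0.12 rad and z of packet_c_c in the frame of frame_c between 0.0055 and 0.0305 m and contact force between the fingers and packet_c above 4 N and (contact force between packet_c and frame above 8 N or contact force between packet_c and packet_a above 8 N or contact force between packet_c and packet_b above 8 N)), for 0.1 s.
5. the narrowest packet, if present, lies flat and centred in the frame and is pressed down by the fingers (over 8 N on what is under it) (horizontal distance between packet_d_c and frame_c below 0.007 m and angle between packet_d_c's own z axis and vertical below 0.035 rad and angle between the x axis of packet_d_c and the x axis of frame_c, either way round below 0.12 rad and z of packet_d_c in the frame of frame_c between 0.0055 and 0.0405 m and contact force between the fingers and packet_d above 4 N and (contact force between packet_d and frame above 8 N or contact force between packet_d and packet_a above 8 N or contact force between packet_d and packet_b above 8 N or contact force between packet_d and packet_c above 8 N)), for 0.1 s.
At the end, for the whole second after the job is handed in: U-frame flat on the pad, within 6 mm of its middle and square; every packet present flat in it, widest lowest, within 7 mm of the frame's middle and 7 degrees of its direction; the hold-down arm rests on the pack; all at rest (all of step 1 and horizontal distance between each of packet_a_c, packet_b_c, packet_c_c, packet_d_c and frame_c below 0.007 m and angle between each of packet_a_c, packet_b_c, packet_c_c, packet_d_c's own z axis and vertical below 0.035 rad and angle between the x axis of each of packet_a_c, packet_b_c, packet_c_c, packet_d_c and the x axis of frame_c, either way round below 0.12 rad and z of packet_a_c in the frame of frame_c between 0.0055 and 0.0105 m and z of packet_b_c in the frame of frame_c between 0.0055 and 0.0205 m and z of packet_c_c in the frame of frame_c between 0.0055 and 0.0305 m and z of packet_d_c in the frame of frame_c between 0.0055 and 0.0405 m and value of joint hold_down below 0.5 rad and linear speed of each of hold_down, packet_a, packet_b, packet_c, packet_d below 0.02 m/s and (contact force between hold_down and packet_a above 0.3 N or contact force between hold_down and packet_b above 0.3 N or contact force between hold_down and packet_c above 0.3 N or contact force between hold_down and packet_d above 0.3 N)); the robot touches nothing.
It fails at once if another thing on the bench is moved more than 4 cm (distance of any of weight, loupe2, gauge, collet_big, collet_mid from where it was at the start of the episode above 0.04 m).
Of packet_a, packet_b, packet_c, packet_d only 3 to 4 are there at a start; the rules pass over those that are not, and their reading is None.
At some moment in a run one of packet_c, packet_d may be knocked a few centimetres aside while the robot is not near it.
Once in a run the grip may slacken for a moment while it holds something.
It also fails if it takes over 210 s, if anything falls off the work surface, if the arm or the gripper's body presses on something with over 40 N, if the wrist force passes 120 N, or if a joint passes its speed limit or range.

## Robot

A 7-joint arm with a two-finger parallel gripper is mounted at the origin on a cart in front of the work surface, level with it; the furniture and walls round the work are solid. World frame = base frame: x ahead of the robot, y to its left, z up, the work surface at z = 0. Lengths are in m, angles in rad, forces in N, time in s.
With the tool pointing down it reaches from about 0.425 to 0.875 m from the base axis. Payload 9.9 kg.
Tool frame: the origin (TCP) lies at the very end of the fingers, on their centre line; the grasp point (between the pads) lies 19 mm behind it (env.grip_depth is the z of the grasp point in the tool frame, in m); z points along the fingers, y is the direction in which the jaws open and shut (so a half turn about z gives the same grasp; the last joint's range is limited). The gripper opens to 85 mm and grips with 20 to 120 N. Pads are 22 mm wide; open, the fingers measure 114 mm over their backs; the gripper's body (76 mm by 85 mm) begins 54 mm behind the grasp point. The pads swing forward as they close: fully open they stand 13 mm farther back than shut.
Start: joints at [1.14, 0.576, 0.025, 1.437, -0.015, 1.129, -0.057], TCP at [0.229, -0.635, 0.231] pointing down, gripper open.
Joint ranges: [-2.76, 2.76], [-0.34, 2.15], [-1.52, 1.57], [0.19, 2.46], [-1.09, 4.23], [0.17, 1.99], [-2.82, 2.82]. Speed limits (rad/s): [2.22, 2.22, 3.01, 3.01, 3.14, 3.14, 3.14].

## Interface

Orientations are given as [roll, pitch, yaw] about the fixed x, y, z axes, in that order (R = Rz(yaw) Ry(pitch) Rx(roll)).
In Python, from cell import env gives the robot as it stands.
- The arm moves only by the shell command python3 -m pendant 'ROWS' [OPENING] [FORCE]. ROWS is JSON, a list of rows, each an object with "travel": the shift along the tool's x, y, z in mm, a list of three; "twist": the turn, a rotation vector about the tool's x, y, z in degrees, a list of three. In form: [{"travel": [tx, ty, tz], "twist": [wx, wy, wz]}, ...]. A call has exactly 8 rows; each row is the pose to reach, as a shift and turn from the pose commanded when the call began, along the tool's axes at that moment; what a row does not reach only later rows make up. A row lasts 1/12 s, in which the tool goes at most 41.7 mm and 7.16 degrees, less where a joint would pass 70% of its speed; a pose out of reach is approached as far as the arm can. A call with a gripper value outside its range is refused whole. OPENING is the opening, from 0 (shut) to 1 (fully open), set as the call begins (- or left out, the last holds). The fingers move at their own pace and stop on an object; FORCE is the grip in N (left out, the last holds). Time passes only in rows, so rows that repeat a pose let the fingers close, or fill a call up. It gives the time, the measured TCP pose, the force and the opening at its end, in the units of the state.
- env.sense(): the state, without advancing time (a new reading comes with each control period).
- env.get_image(name): name is "scene" or "top" or "wrist"; returns the picture (480x640x3 uint8, red, green, blue); there is no depth.
- env.camera_model(name): a dict with "vertical_fov" (degrees; the focal length in pixels is half the picture's height over the tangent of half this angle, whatever the lens; pixels are square), "cx", "cy" (the principal point, pixels), "k1" (the pictures are not rectified: a ray, as slopes to the right and down, at radius r is drawn at 1 + k1 r^2 times it, then the intrinsics apply), "pose" (4x4, takes a point from camera to world coordinates). Camera axes: x right, y down, z forward; pixel columns grow to the right and rows downward; lengths in m; the calibration is good to about 2 mm. A picture is of the moment at which its call begins: read the wrist's pose just before it. camera_model takes no time and is no camera call; for the wrist camera it gives the pose at the moment of the call.
- env.close_job(): hands the job in, once; it reports no verdict.
The state is a dict: "time_s": time; "qpos": joint angles; "dq": joint speeds; "effort": joint torques, N m; "eef_pos": TCP position; "tcp_rot": TCP orientation; "contact_force": force on the tool from outside, world axes, zero at the start; "torque": the same for the moment, N m; "finger_gap": finger opening in m.
Only numpy, scipy, OpenCV 4.12 (cv2) and the standard library are available. Lean on these libraries where they do the work, as an engineer would, in place of code of your own. Each camera call takes 0.05 s, during which the arm holds its last target.

## Working session

There is one attempt and no reset: what is moved stays moved. The work goes in short steps, Python scripts to look and compute and a shell command to move; the robot and the scene stay as the last step left them, time stands still between calls to the robot, and variables do not carry over. Pictures are saved under pics/ and viewed, and the job is handed in when it is done.

```bash
ls; mkdir -p pics
python3 - <<'E'
from cell import env
import cv2
print(env.sense())
for n in("scene","top","wrist"):
    m=env.camera_model(n);print(n,m)
    cv2.imwrite(f"pics/{n}0.png",env.get_image(n)[:,:,::-1])
E
```

```text
pics
{'time_s': 0.0, 'qpos': array([ 1.140175  ,  0.57653078,  0.02484211,  1.43790707, -0.01498049,
        1.12898943, -0.05650851]), 'dq': array([-0.00125303, -0.00075344, -0.00166432, -0.00139927,  0.00158379,
        0.0006057 ,  0.00061644]), 'effort': array([ 3.10843643e-04, -7.65747213e+01,  2.25065768e+00, -2.85963500e+01,
        1.54383708e-02,  1.28158068e-02, -1.05388023e-05]), 'eef_pos': array([ 0.22928735, -0.63438659,  0.23044384]), 'tcp_rot': array([-3.13994576e+00,  1.02704145e-04,  3.46857031e-01]), 'contact_force': array([ 0.93548617,  0.00110213, -0.11515808]), 'torque': array([ 0.0098544 , -0.04053068, -0.01083952]), 'finger_gap': 0.08548874586833376}
scene {'vertical_fov': 49.59531337820442, 'cx': 315.71526557006626, 'cy': 246.90217225119292, 'k1': 0.020087415261639752, 'pose': array([[-0.69029468, -0.30004377,  0.6583821 , -0.13032934],
       [-0.72351198,  0.29237385, -0.62533826,  0.6726225 ],
       [-0.00486486, -0.90801501, -0.41890938,  0.53225781],
       [ 0.        ,  0.        ,  0.        ,  1.        ]])}
top {'vertical_fov': 44.66953393079146, 'cx': 307.7180947072949, 'cy': 227.933003626488, 'k1': -0.10192019257550422, 'pose': array([[-0.00399137, -0.99730394,  0.07327295,  0.47949746],
       [-0.99996868,  0.0044813 ,  0.00652314,  0.0192464 ],
       [-0.00683391, -0.07324462, -0.99729059,  1.3036685 ],
       [ 0.        ,  0.        ,  0.        ,  1.        ]])}
wrist {'vertical_fov': 63.6875838729146, 'cx': 320.4242181456424, 'cy': 236.26605349130537, 'k1': -0.01138318903258407, 'pose': array([[ 3.39428374e-01, -9.02454035e-01, -2.65264194e-01,
         2.96571067e-01],
       [-9.40631902e-01, -3.25671641e-01, -9.56535845e-02,
        -6.10957480e-01],
       [-6.60618505e-05,  2.81983504e-01, -9.59419251e-01,
         3.72919473e-01],
       [ 0.00000000e+00,  0.00000000e+00,  0.00000000e+00,
         1.00000000e+00]])}
```

View pics/scene0.png

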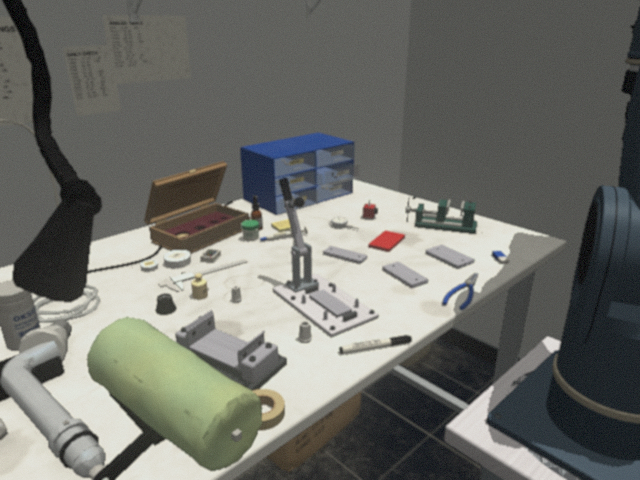

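View pics/top0.png

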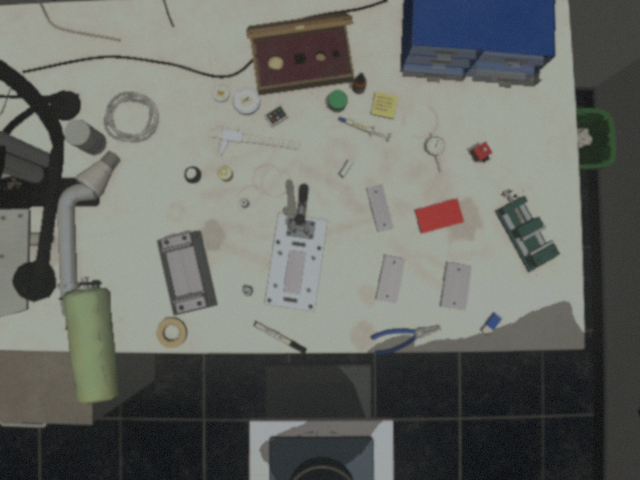

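View pics/wrist0.png

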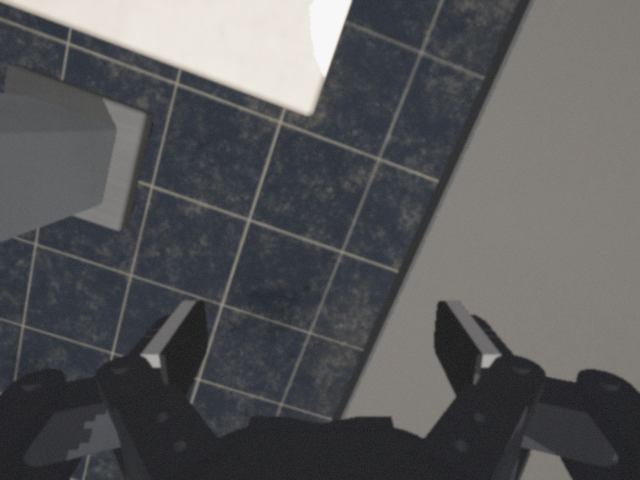

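The top view shows the die with frame at (186,272), the build plate at (295,270) with the arm's bracket at (300,228), three grey packets at (380,208), (390,278) and (456,286), and a red look-alike at (440,215). Next I measure these.

```bash
cat > h.py <<'E'
import numpy as np, cv2
from scipy.spatial.transform import Rotation as R
from cell import env
def K(m):
    f=240/np.tan(np.radians(m["vertical_fov"]/2)); return np.array([[f,0,m["cx"]],[0,f,m["cy"]],[0,0,1]]),np.array([m["k1"],0,0,0.])
def cast(m,px,z):
    k,d=K(m); p=cv2.undistortPoints(np.array(px,float).reshape(-1,1,2),k,d)[:,0]
    P=m["pose"]; r=np.c_[p,np.ones(len(p))]@P[:3,:3].T; o=P[:3,3]
    return o+r*((z-o[2])/r[:,2])[:,None]
def proj(m,X):
    k,d=K(m); T=np.linalg.inv(m["pose"]); rv=cv2.Rodrigues(T[:3,:3])[0]
    return cv2.projectPoints(np.array(X,float).reshape(-1,1,3),rv,T[:3,3],k,d)[0][:,0]
def snap(n,fn,crop=None,s=1):
    m=env.camera_model(n); im=env.get_image(n)[:,:,::-1].copy(); cv2.imwrite("pics/raw_"+fn,im)
    c=im
    if crop: x0,y0,x1,y1=crop; c=im[y0:y1,x0:x1]
    cv2.imwrite("pics/"+fn,cv2.resize(c,None,fx=s,fy=s,interpolation=cv2.INTER_CUBIC)); return m,im
E
python3 - <<'E'
from h import *
m=env.camera_model("top"); im=cv2.imread("pics/top0.png")
cv2.imwrite("pics/c1.png",cv2.resize(im[170:330,360:500],None,fx=4,fy=3.7,interpolation=cv2.INTER_CUBIC))
cv2.imwrite("pics/c2.png",cv2.resize(im[170:330,140:340],None,fx=4,fy=3.7,interpolation=cv2.INTER_CUBIC))
hsv=cv2.cvtColor(im,cv2.COLOR_BGR2HSV)
for n,(x0,y0,x1,y1) in dict(p1=(360,178,400,238),p2=(370,248,412,310),p3=(436,256,476,316),red=(410,195,470,240)).items():
    c=im[y0:y1,x0:x1]; g=cv2.cvtColor(c,cv2.COLOR_BGR2GRAY)
    if n=="red": g=c[:,:,1]
    g=cv2.resize(g,None,fx=4,fy=4,interpolation=cv2.INTER_CUBIC)
    t,b=cv2.threshold(g,0,255,cv2.THRESH_BINARY_INV+cv2.THRESH_OTSU)
    cs=max(cv2.findContours(b,0,cv2.CHAIN_APPROX_NONE)[0],key=cv2.contourArea)[:,0].astype(float)
    px=(cs+.5)/4-.5+[x0,y0]
    w=cast(m,px,0.01)[:,:2]
    r=cv2.minAreaRect((w*1000).astype(np.float32)); print(n,t,r)
print("hinge/pad rough",cast(m,[[294,270],[186,272]],.02))
E
```

```text
p1 146.0 ((619.10791015625, -130.57598876953125), (105.14454650878906, 42.67523193359375), 14.387438774108887)
p2 150.0 ((462.55596923828125, -151.2727508544922), (54.573036193847656, 107.79151916503906), 77.22688293457031)
p3 147.0 ((446.3391418457031, -297.614501953125), (63.85325622558594, 104.3401870727539), 82.09623718261719)
red 106.0 ((601.5741577148438, -264.7154846191406), (56.9276237487793, 102.74331665039062), 14.501707077026367)
hinge/pad rough [[0.4814277  0.05810204 0.02      ]
 [0.47756795 0.29648101 0.02      ]]
```

View pics/c1.png

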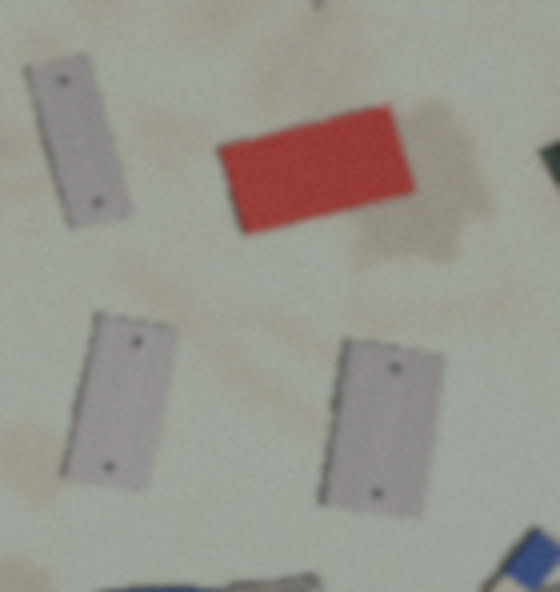

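View pics/c2.png

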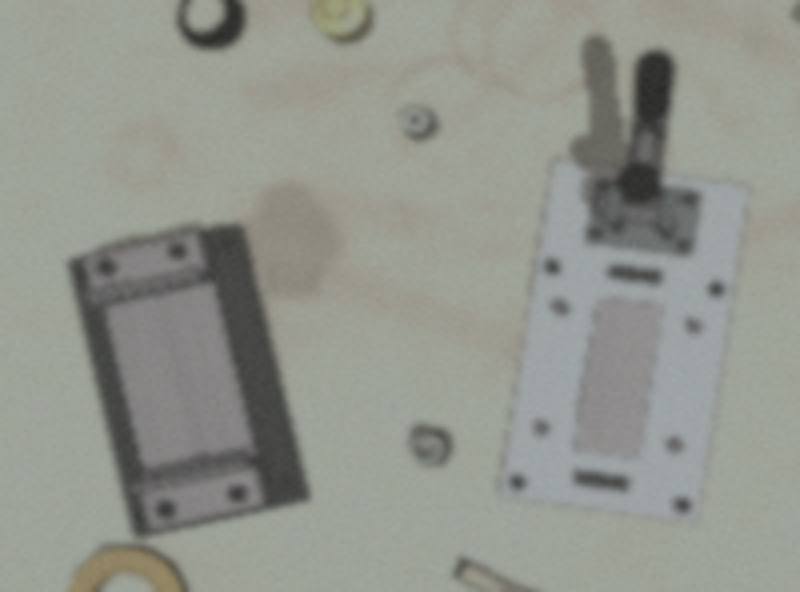

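Widths in the crop come out at about 34, 45 and 55 mm, so the packets are c at (380,208), b at (390,278) and a at (456,286). d is absent. The red block at (440,215) is the decoy. I'll write a planning helper and check where the lamp is.

```bash
cat > plan.py <<'E'
# prints travel/twist (tool axes) to reach x y z (m) yaw (deg), tool down
import sys; from h import *
x,y,z,yaw=map(float,sys.argv[1:5])
s=env.sense(); C=R.from_euler("xyz",s["tcp_rot"]); T=R.from_euler("xyz",[np.pi,0,np.radians(yaw)])
print("now",s["time_s"],s["eef_pos"].round(4),np.degrees(s["tcp_rot"]).round(2),"F",s["contact_force"].round(1),"gap",round(s["finger_gap"],4),"q7",s["qpos"][6].round(2))
print("travel",(C.inv().apply(np.array([x,y,z])-s["eef_pos"])*1000).round(1),"twist",np.degrees((C.inv()*T).as_rotvec()).round(2))
E
python3 plan.py .5 -.3 .33 90
python3 - <<'E'
from h import *
a=env.camera_model("scene");b=env.camera_model("top")
def tri(p,q):
    A=[]
    for m,x in((a,p),(b,q)):
        w0=cast(m,[x],0.)[0];o=m["pose"][:3,3];d=(w0-o)/np.linalg.norm(w0-o);A.append((o,d))
    (o1,d1),(o2,d2)=A
    M=np.c_[d1,-d2];s=np.linalg.lstsq(M,o2-o1,rcond=None)[0]
    p1=o1+s[0]*d1;p2=o2+s[1]*d2;return (p1+p2)/2,np.linalg.norm(p1-p2)
print("lamp near end",tri((215,435),(97,400)),"far end",tri((120,345),(88,290)))
print("handle tip",tri((285,183),(303,188)),"handle", tri((288,192),(303,196)))
E
```

```text
now 0.15 [ 0.2293 -0.6345  0.2306] [-179.92    0.     19.87] F [-0.5  0.4 -0.2] gap 0.0855 q7 -0.06
travel [ 368.3 -222.7  -99.1] twist [-7.000e-02 -4.000e-02 -7.013e+01]
lamp near end (array([0.22598251, 0.46214723, 0.13451907]), np.float64(0.02213356594959959)) far end (array([0.44211307, 0.47244136, 0.1403515 ]), np.float64(0.0032679087092523686))
handle tip (array([0.63345704, 0.03344074, 0.21451485]), np.float64(0.004047808591076651)) handle (array([0.62129135, 0.03477069, 0.1988143 ]), np.float64(0.0012086368229738023))
```

```bash
python3 -m pendant '[{"travel":[46,-28,-25],"twist":[0,0,-7]},{"travel":[92,-56,-50],"twist":[0,0,-14]},{"travel":[124,-75,-75],"twist":[0,0,-21]},{"travel":[156,-94,-99],"twist":[0,0,-28]},{"travel":[188,-113,-99],"twist":[0,0,-35]},{"travel":[220,-133,-99],"twist":[0,0,-42]},{"travel":[252,-152,-99],"twist":[0,0,-49]},{"travel":[284,-172,-99],"twist":[0,0,-56]}]' 1
python3 plan.py .52 -.2 .33 150
```

```text
time_s: 0.82
eef_pos: [0.4264, -0.3909, 0.3306]
tcp_rot: [3.141, 0.001, 1.33]
contact_force: [1.4, -0.8, 0.2]
finger_gap: 0.0851
now 0.8167 [ 0.4264 -0.3909  0.3306] [1.7994e+02 4.0000e-02 7.6200e+01] F [ 1.4 -0.8  0.2] gap 0.0851 q7 0.32
travel [207.7  45.4   0.5] twist [ 2.00e-02  7.00e-02 -7.38e+01]
```

```bash
python3 -m pendant '[{"travel":[28,6,0],"twist":[0,0,-7]},{"travel":[56,12,0],"twist":[0,0,-14]},{"travel":[84,18,0],"twist":[0,0,-21]},{"travel":[112,25,0],"twist":[0,0,-28]},{"travel":[140,31,0],"twist":[0,0,-35]},{"travel":[168,37,0],"twist":[0,0,-42]},{"travel":[190,42,0],"twist":[0,0,-49]},{"travel":[208,45,0],"twist":[0,0,-56]}]'
python3 - <<'E'
from h import *
snap("wrist","w1.png")
E
python3 plan.py .47 .28 .33 192
```

```text
time_s: 1.48
eef_pos: [0.5206, -0.1994, 0.3298]
tcp_rot: [3.141, -0.0, 2.309]
contact_force: [0.4, -0.2, 0.7]
finger_gap: 0.0853
now 1.5333 [ 0.5218 -0.1959  0.3299] [ 1.7986e+02 -6.0000e-02  1.3307e+02] F [0.4 3.8 0.1] gap 0.0852 q7 0.83
travel [383.  287.1   1.1] twist [ 1.600e-01  2.000e-02 -5.893e+01]
```

View pics/w1.png

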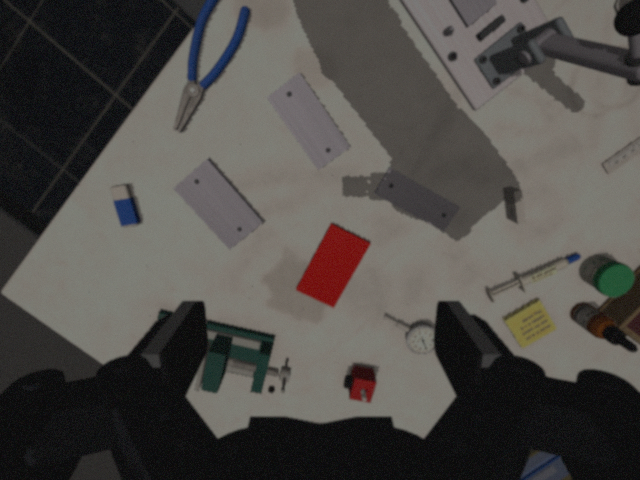

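Three packets again: a (220,203), b (309,119) and c (418,200, in shadow). The red decoy is at (333,265). On to the die.

```bash
python3 -m pendant '[{"travel":[32,24,0],"twist":[0,0,-4]},{"travel":[64,48,0],"twist":[0,0,-8]},{"travel":[96,72,0],"twist":[0,0,-12]},{"travel":[128,96,0],"twist":[0,0,-16]},{"travel":[160,120,0],"twist":[0,0,-20]},{"travel":[192,144,0],"twist":[0,0,-24]},{"travel":[224,168,0],"twist":[0,0,-28]},{"travel":[256,192,0],"twist":[0,0,-32]}]'
python3 plan.py .47 .29 .26 192
```

```text
time_s: 2.2
eef_pos: [0.4914, 0.1185, 0.3299]
tcp_rot: [-3.141, 0.0, 2.862]
contact_force: [1.3, 0.1, -0.1]
finger_gap: 0.0853
now 2.2 [0.4914 0.1185 0.3299] [-1.7998e+02  2.0000e-02  1.6399e+02] F [ 1.3  0.1 -0.1] gap 0.0853 q7 0.7
travel [ 67.9 159.   69.8] twist [-2.000e-02  1.000e-02 -2.801e+01]
```

```bash
python3 -m pendant '[{"travel":[12,28,4],"twist":[0,0,-5]},{"travel":[24,56,15],"twist":[0,0,-10]},{"travel":[36,84,30],"twist":[0,0,-15]},{"travel":[48,112,50],"twist":[0,0,-20]},{"travel":[60,140,65],"twist":[0,0,-25]},{"travel":[68,159,70],"twist":[0,0,-28]},{"travel":[68,159,70],"twist":[0,0,-28]},{"travel":[68,159,70],"twist":[0,0,-28]}]'
python3 - <<'E'
from h import *
m,im=snap("wrist","w2.png"); np.save("m2.npy",m["pose"])
E
python3 plan.py .478 .296 .1 192
```

```text
time_s: 2.87
eef_pos: [0.4702, 0.2895, 0.2592]
tcp_rot: [3.141, -0.001, -2.933]
contact_force: [0.2, -1.2, -0.0]
finger_gap: 0.0856
now 2.9167 [0.4708 0.2884 0.2596] [-1.7997e+02 -4.0000e-02 -1.6818e+02] F [ 0.6  0.7 -0.5] gap 0.0855 q7 0.73
travel [ -8.7   6.1 159.5] twist [-0.03 -0.04 -0.18]
```

View pics/w2.png

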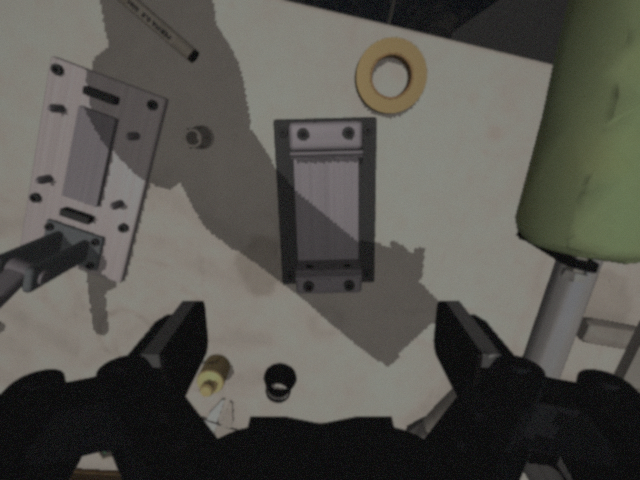

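The frame lies in the die at about (328,210) and the build plate's pad is at (90,157). An enlarged crop will give the edges.

Run:
```python
import cv2
im=cv2.imread("pics/raw_w2.png")
def cr(x0,y0,x1,y1,s,fn):
    c=cv2.convertScaleAbs(im[y0:y1,x0:x1],alpha=2.0); cv2.imwrite(fn,cv2.resize(c,None,fx=s,fy=s,interpolation=cv2.INTER_CUBIC))
cr(265,110,385,300,3.15,"pics/c3.png"); cr(20,45,180,255,2.8,"pics/c4.png")
```

```text
(no output)
```

View pics/c3.png

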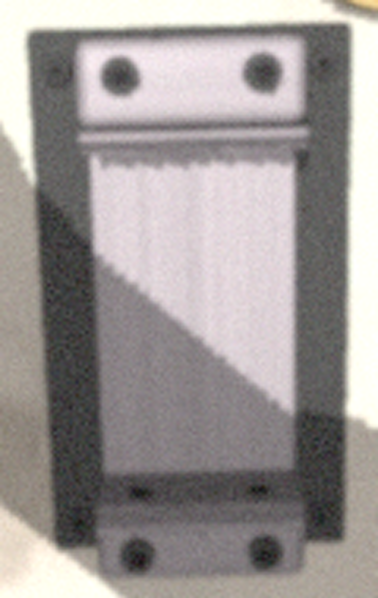

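View pics/c4.png

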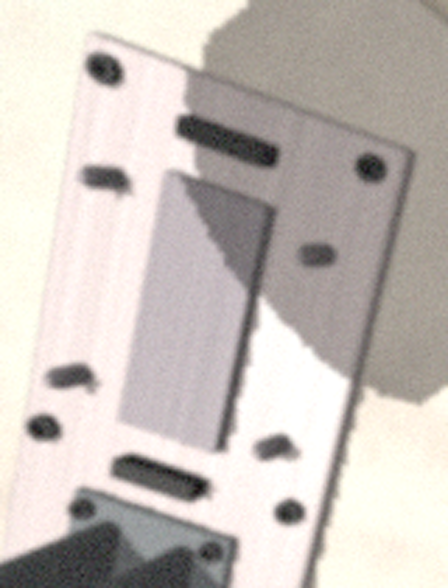

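```bash
cat > meas.py <<'E'
from h import *
m=env.camera_model("wrist"); m["pose"]=np.load("m2.npy")
def C(p,s,o): return np.array(p,float)/s+np.array(o)-.5*(1-1/s)
def rep(n,W):
    W=W[:,:2]*1000; print(n,"c",W.mean(0).round(1),"sides",[np.linalg.norm(W[i]-W[(i+1)%4]).round(1) for i in range(4)],
      "ang",[np.degrees(np.arctan2(*(W[i]-W[(i+1)%4])[::-1])).round(1) for i in range(4)])
o=(265,110);s=3.15
rep("shoe",cast(m,C([(30,32),(350,25),(342,540),(58,545)],s,o),.014))
rep("base",cast(m,C([(90,160),(297,160),(295,475),(104,475)],s,o),.031))
o=(20,45);s=2.8
rep("pad",cast(m,C([(170,171),(273,206),(219,449),(120,420)],s,o),.018))
W=cast(m,C([(228,138),(160,476)],s,o),.022); print("stops",W.mean(0),np.linalg.norm(W[0]-W[1]),np.degrees(np.arctan2(*(W[1]-W[0])[:2][::-1])))
W=cast(m,C([(105,68),(371,167),(44,427),(289,511)],s,o),.010)
print("screws",W.mean(0)); rep("scr",W[[0,1,3,2]])
t=env.camera_model("top")
def T(p): return np.array(p,float)/[4,3.7]+[140,170]-.5*(1-1/np.array([4,3.7]))
rep("top shoe",cast(t,T([(70,262),(243,225),(309,495),(140,535)]),.014))
rep("top pad",cast(t,T([(597,296),(663,304),(645,458),(573,452)]),.018))
rep("top scr",cast(t,T([(552,266),(716,288),(682,504),(517,482)]),.010))
W=cast(t,T([(635,273),(601,480)]),.022);print("top stops",W.mean(0),np.linalg.norm(W[0]-W[1]),np.degrees(np.arctan2(*(W[0]-W[1])[:2][::-1])))
E
python3 meas.py
```

```text
shoe c [477.3 296.2] sides [np.float64(97.6), np.float64(169.2), np.float64(97.6), np.float64(169.1)] ang [np.float64(-76.9), np.float64(-166.7), np.float64(103.0), np.float64(13.3)]
base c [480.8 297.2] sides [np.float64(62.1), np.float64(100.3), np.float64(61.7), np.float64(100.4)] ang [np.float64(-78.1), np.float64(-166.9), np.float64(101.9), np.float64(13.4)]
pad c [477.8  58.1] sides [np.float64(35.4), np.float64(90.1), np.float64(35.9), np.float64(91.2)] ang [np.float64(-97.0), np.float64(171.1), np.float64(84.6), np.float64(-9.2)]
stops [0.47676571 0.05947253 0.022     ] 0.12272369567802323 -8.510688977020946
screws [0.47395945 0.05574114 0.01      ]
scr c [474.   55.7] sides [np.float64(92.3), np.float64(130.8), np.float64(92.3), np.float64(130.8)] ang [np.float64(-98.4), np.float64(171.4), np.float64(81.6), np.float64(-8.6)]
top shoe c [477.5 295.3] sides [np.float64(99.6), np.float64(165.8), np.float64(97.0), np.float64(168.5)] ang [np.float64(102.7), np.float64(13.2), np.float64(-75.7), np.float64(-165.9)]
top pad c [477.9  57.1] sides [np.float64(36.6), np.float64(91.8), np.float64(39.6), np.float64(93.4)] ang [np.float64(82.3), np.float64(-6.4), np.float64(-95.3), np.float64(171.8)]
top scr c [473.4  58.9] sides [np.float64(91.9), np.float64(130.1), np.float64(91.9), np.float64(130.3)] ang [np.float64(81.5), np.float64(-8.6), np.float64(-98.3), np.float64(171.4)]
top stops [0.47852217 0.05775742 0.022     ] 0.12372654709108395 -8.80795485277205
```

The top and wrist views agree: frame at (0.4785, 0.2965), yaw 13.2°; nest at (0.4775, 0.058), yaw −8.6°. Sizes match the description. Descending.

```bash
python3 plan.py .479 .2965 .05 193.2; python3 -m pendant '[{"travel":[-4,3,40],"twist":[0,0,-0.6]},{"travel":[-8,6,80],"twist":[0,0,-1.2]},{"travel":[-10,6,120],"twist":[0,0,-1.2]},{"travel":[-10,6,155],"twist":[0,0,-1.2]},{"travel":[-10,6,185],"twist":[0,0,-1.2]},{"travel":[-10,6,205],"twist":[0,0,-1.2]},{"travel":[-10,6,210],"twist":[0,0,-1.2]},{"travel":[-10,6,210],"twist":[0,0,-1.2]}]'
python3 plan.py .479 .2965 .015 193.2;python3 - <<'E'
from h import *
snap("wrist","w3.png")
E
```

```text
now 2.9167 [0.4708 0.2884 0.2596] [-1.7997e+02 -4.0000e-02 -1.6818e+02] F [ 0.6  0.7 -0.5] gap 0.0855 q7 0.73
travel [ -9.8   6.4 209.5] twist [-0.03 -0.04 -1.38]
time_s: 3.58
eef_pos: [0.4796, 0.295, 0.0491]
tcp_rot: [-3.14, -0.002, -2.916]
contact_force: [-0.1, -0.2, 0.5]
finger_gap: 0.0855
now 3.5833 [0.4796 0.295  0.0491] [-1.7992e+02 -9.0000e-02 -1.6706e+02] F [-0.1 -0.2  0.5] gap 0.0855 q7 0.51
travel [ 0.2  1.6 34.1] twist [-0.08 -0.09 -0.26]
```

View pics/w3.png

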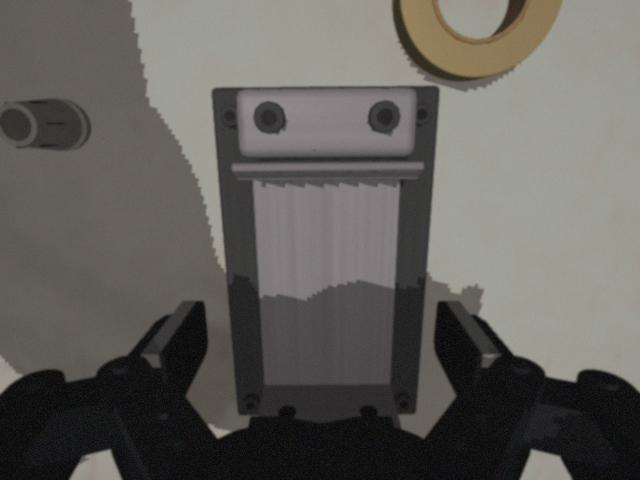

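The frame is straight and centred between the fingers, at columns 258 to 398. I'll go down and close.

```bash
python3 -m pendant '[{"travel":[0,1,10],"twist":[0,0,0]},{"travel":[0,1,20],"twist":[0,0,0]},{"travel":[0,1,28],"twist":[0,0,0]},{"travel":[0,1,34],"twist":[0,0,0]},{"travel":[0,1,34],"twist":[0,0,0]},{"travel":[0,1,34],"twist":[0,0,0]},{"travel":[0,1,34],"twist":[0,0,0]},{"travel":[0,1,34],"twist":[0,0,0]}]'
python3 -m pendant '[{"travel":[0,0,0],"twist":[0,0,0]},{"travel":[0,0,0],"twist":[0,0,0]},{"travel":[0,0,0],"twist":[0,0,0]},{"travel":[0,0,0],"twist":[0,0,0]},{"travel":[0,0,0],"twist":[0,0,0]},{"travel":[0,0,0],"twist":[0,0,0]},{"travel":[0,0,0],"twist":[0,0,0]},{"travel":[0,0,0],"twist":[0,0,0]}]' 0.4 60
```

```text
time_s: 4.3
eef_pos: [0.4793, 0.2979, 0.0162]
tcp_rot: [3.141, 0.0, -2.913]
contact_force: [1.0, -0.5, -0.7]
finger_gap: 0.0859
time_s: 4.97
eef_pos: [0.4793, 0.2977, 0.0166]
tcp_rot: [-3.142, 0.001, -2.913]
contact_force: [-2.2, -0.8, 8.9]
finger_gap: 0.0601
```

```bash
python3 -m pendant '[{"travel":[0,0,-2],"twist":[0,0,0]},{"travel":[0,0,-5],"twist":[0,0,0]},{"travel":[0,0,-10],"twist":[0,0,0]},{"travel":[0,0,-18],"twist":[0,0,0]},{"travel":[0,0,-26],"twist":[0,0,0]},{"travel":[0,0,-34],"twist":[0,0,0]},{"travel":[0,0,-40],"twist":[0,0,0]},{"travel":[0,0,-40],"twist":[0,0,0]}]'
python3 - <<'E'
from h import *
snap("wrist","w4.png")
E
```

```text
time_s: 5.63
eef_pos: [0.4798, 0.2982, 0.0575]
tcp_rot: [3.141, 0.002, -2.914]
contact_force: [-0.3, 0.3, -4.1]
finger_gap: 0.0598
```

View pics/w4.png

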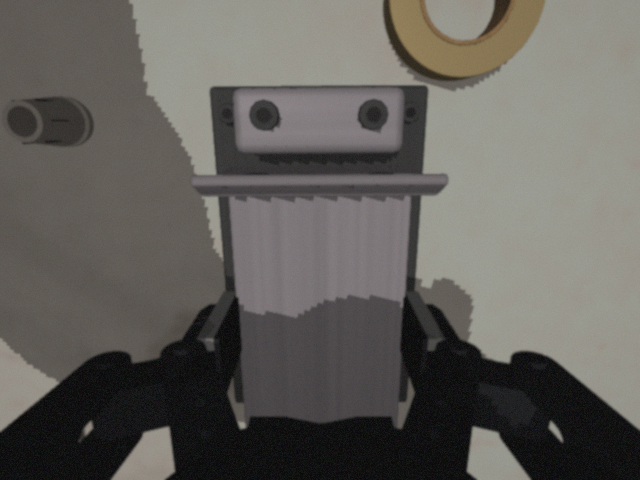

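The frame is lifted and gripped level, with its lip at rows 176 to 190. I'll work out its offset along the tool's x from the lip.

```bash
python3 - <<'E'
from h import *
m=env.camera_model("wrist"); s=env.sense()
C=R.from_euler("xyz",s["tcp_rot"])
for z in(.105,.108,.111):
    W=cast(m,[(193,177),(447,175),(193,190),(447,188)],z); print(z,(C.inv().apply(W-s["eef_pos"])*1000).round(1).tolist(),np.linalg.norm(W[0]-W[1]))
W=cast(m,[(232,200),(408,200),(245,400),(400,400)],.072); print((C.inv().apply(W-s["eef_pos"])*1000).round(1).tolist())
E
python3 plan.py .4780 .058 .12 171.4
```

```text
0.105 [[59.3, -31.7, -48.4], [59.7, 30.0, -48.4], [56.1, -32.0, -48.4], [56.6, 30.3, -48.3]] 0.061693834625382776
0.108 [[59.7, -30.7, -51.4], [60.1, 29.0, -51.4], [56.6, -31.0, -51.4], [57.0, 29.3, -51.4]] 0.05972544797060314
0.111 [[60.1, -29.7, -54.4], [60.5, 28.0, -54.4], [57.1, -30.0, -54.4], [57.5, 28.3, -54.4]] 0.05775706131582353
[[47.2, -30.3, -15.4], [47.2, 28.4, -15.3], [-32.5, -30.5, -15.3], [-32.5, 30.4, -15.2]]
now 5.6833 [0.4796 0.2979 0.0567] [ 1.7997e+02  8.0000e-02 -1.6695e+02] F [-0.4 -0.4 -3.9] gap 0.0597 q7 0.52
travel [  55.6 -233.3  -63.5] twist [ 0.05  0.08 21.65]
```

```bash
python3 -m pendant '[{"travel":[2,-10,-25],"twist":[0,0,1]},{"travel":[8,-35,-50],"twist":[0,0,4]},{"travel":[15,-65,-64],"twist":[0,0,7]},{"travel":[23,-95,-64],"twist":[0,0,10]},{"travel":[30,-125,-64],"twist":[0,0,13]},{"travel":[38,-160,-64],"twist":[0,0,16]},{"travel":[46,-195,-64],"twist":[0,0,19]},{"travel":[52,-220,-64],"twist":[0,0,21]}]'
python3 plan.py .4795 .058 .06 171.4
```

```text
time_s: 6.35
eef_pos: [0.4775, 0.0679, 0.1195]
tcp_rot: [-3.14, -0.001, 2.998]
contact_force: [0.5, -1.1, -2.8]
finger_gap: 0.0598
now 6.35 [0.4775 0.0679 0.1195] [-1.7988e+02 -4.0000e-02  1.7179e+02] F [ 0.5 -1.1 -2.8] gap 0.0598 q7 0.65
travel [-3.4 -9.4 59.5] twist [-0.12 -0.04  0.39]
```

```bash
python3 -m pendant '[{"travel":[-1,-5,5],"twist":[0,0,0.4]},{"travel":[-3,-9,15],"twist":[0,0,0.4]},{"travel":[-3.4,-9.4,30],"twist":[0,0,0.4]},{"travel":[-3.4,-9.4,45],"twist":[0,0,0.4]},{"travel":[-3.4,-9.4,55],"twist":[0,0,0.4]},{"travel":[-3.4,-9.4,60],"twist":[0,0,0.4]},{"travel":[-3.4,-9.4,60],"twist":[0,0,0.4]},{"travel":[-3.4,-9.4,60],"twist":[0,0,0.4]}]'
python3 plan.py .4795 .058 .06 171.4
python3 - <<'E'
from h import *
snap("wrist","w5.png")
m=env.camera_model("wrist"); s=env.sense()
C=R.from_euler("xyz",s["tcp_rot"]); np.save("m5.npy",m["pose"])
E
```

```text
time_s: 7.02
eef_pos: [0.4802, 0.0626, 0.0597]
tcp_rot: [3.141, -0.0, 2.998]
contact_force: [0.9, 0.6, -3.5]
finger_gap: 0.06
now 7.0167 [0.4802 0.0626 0.0597] [ 1.7998e+02 -3.0000e-02  1.7175e+02] F [ 0.9  0.6 -3.5] gap 0.06 q7 0.56
travel [ 0.1 -4.6 -0.3] twist [ 0.02 -0.03  0.35]
```

View pics/w5.png

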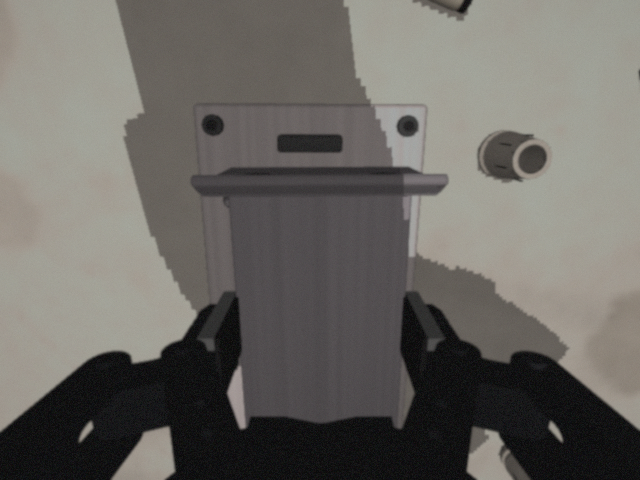

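Run:
```python
from h import *
m=env.camera_model("wrist")
n=np.array([.478,.058]);a=np.radians(-8.6);ex=np.array([np.cos(a),np.sin(a)]);ey=np.array([-ex[1],ex[0]])
def nf(W): return [(round(float((w[:2]-n)@ex*1e3),1),round(float((w[:2]-n)@ey*1e3),1)) for w in W]
print("screws",nf(cast(m,[(213,125),(407,125)],.010)))
print("stop top",nf(cast(m,[(310,135),(310,151)],.022)), "plate corners", nf(cast(m,[(194,104),(427,105)],.01)))
print("lip", nf(cast(m,[(192,177),(447,175)],.108)), "lip(.105)",nf(cast(m,[(192,177),(447,175)],.105)))
print("tcp",nf([env.sense()["eef_pos"]]))
```

```text
screws [(-68.5, -48.1), (-69.0, 45.0)]
stop top [(-64.4, -1.2), (-57.3, -1.2)] plate corners [(-78.1, -56.4), (-78.2, 53.8)]
lip [(-56.9, -27.8), (-57.7, 34.5)] lip(.105) [(-56.5, -28.7), (-57.3, 35.5)]
tcp [(1.8, 4.8)]
```

```bash
python3 -m pendant '[{"travel":[0,0,0],"twist":[0,0,0]},{"travel":[0,0,0],"twist":[0,0,0]},{"travel":[0,0,0],"twist":[0,0,0]},{"travel":[0,0,0],"twist":[0,0,0]},{"travel":[0,0,0],"twist":[0,0,0]},{"travel":[0,0,0],"twist":[0,0,0]},{"travel":[0,0,0],"twist":[0,0,0]},{"travel":[0,0,0],"twist":[0,0,0]}]'
python3 plan.py .4798 .0578 .015 171.4
```

```text
time_s: 7.73
eef_pos: [0.4803, 0.0618, 0.0598]
tcp_rot: [3.142, 0.0, 2.996]
contact_force: [-0.6, -0.6, -4.0]
finger_gap: 0.0595
now 7.7333 [0.4803 0.0618 0.0598] [180.     0.   171.67] F [-0.6 -0.6 -4. ] gap 0.0595 q7 0.56
travel [-0.1 -4.  44.8] twist [0.   0.   0.27]
```

```bash
python3 -m pendant '[{"travel":[0,-2,5],"twist":[0,0,0.3]},{"travel":[0,-4,12],"twist":[0,0,0.3]},{"travel":[0,-4,20],"twist":[0,0,0.3]},{"travel":[0,-4,28],"twist":[0,0,0.3]},{"travel":[0,-4,36],"twist":[0,0,0.3]},{"travel":[0,-4,42],"twist":[0,0,0.3]},{"travel":[0,-4,45],"twist":[0,0,0.3]},{"travel":[0,-4,45],"twist":[0,0,0.3]}]'
python3 plan.py .4798 .0578 .0085 171.4
```

```text
time_s: 8.4
eef_pos: [0.4793, 0.058, 0.014]
tcp_rot: [-3.141, -0.001, 2.991]
contact_force: [1.0, 0.5, -4.4]
finger_gap: 0.0595
now 8.4 [0.4793 0.058  0.014 ] [-1.7998e+02 -7.0000e-02  1.7140e+02] F [ 1.   0.5 -4.4] gap 0.0595 q7 0.47
travel [-0.6 -0.1  5.5] twist [-0.02 -0.07 -0.  ]
```

```bash
python3 -m pendant '[{"travel":[0,0,1],"twist":[0,0,0]},{"travel":[0,0,2],"twist":[0,0,0]},{"travel":[0,0,3],"twist":[0,0,0]},{"travel":[0,0,4],"twist":[0,0,0]},{"travel":[0,0,5],"twist":[0,0,0]},{"travel":[0,0,5.5],"twist":[0,0,0]},{"travel":[0,0,6],"twist":[0,0,0]},{"travel":[0,0,6],"twist":[0,0,0]}]'
```

```text
time_s: 9.07
eef_pos: [0.4797, 0.0578, 0.0088]
tcp_rot: [3.142, -0.0, 2.991]
contact_force: [0.1, 0.3, -3.2]
finger_gap: 0.0599
```

```bash
python3 -m pendant '[{"travel":[0,0,0.4],"twist":[0,0,0]},{"travel":[0,0,0.8],"twist":[0,0,0]},{"travel":[0,0,1.2],"twist":[0,0,0]},{"travel":[0,0,1.6],"twist":[0,0,0]},{"travel":[0,0,1.6],"twist":[0,0,0]},{"travel":[0,0,1.6],"twist":[0,0,0]},{"travel":[0,0,1.6],"twist":[0,0,0]},{"travel":[0,0,1.6],"twist":[0,0,0]}]'
```

```text
time_s: 9.73
eef_pos: [0.4798, 0.0578, 0.0085]
tcp_rot: [-3.141, 0.002, 2.991]
contact_force: [-5.7, -0.7, 21.7]
finger_gap: 0.0596
```

It contacts at TCP z = 0.0085, exactly the height expected for the base on the pad. Release.

```bash
python3 -m pendant '[{"travel":[0,0,-0.5],"twist":[0,0,0]},{"travel":[0,0,-1],"twist":[0,0,0]},{"travel":[0,0,-1],"twist":[0,0,0]},{"travel":[0,0,-1],"twist":[0,0,0]},{"travel":[0,0,-1],"twist":[0,0,0]},{"travel":[0,0,-1],"twist":[0,0,0]},{"travel":[0,0,-1],"twist":[0,0,0]},{"travel":[0,0,-1],"twist":[0,0,0]}]' 1
python3 -m pendant '[{"travel":[0,0,-10],"twist":[0,0,0]},{"travel":[0,0,-30],"twist":[0,0,0]},{"travel":[0,0,-60],"twist":[0,0,0]},{"travel":[0,0,-90],"twist":[0,0,0]},{"travel":[0,0,-120],"twist":[0,0,0]},{"travel":[0,0,-145],"twist":[0,0,0]},{"travel":[0,0,-150],"twist":[0,0,0]},{"travel":[0,0,-150],"twist":[0,0,0]}]'
python3 - <<'E'
from h import *
m,im=snap("wrist","w6.png"); np.save("m6.npy",m["pose"])
E
python3 plan.py .43 -.25 .26 172
```

```text
time_s: 10.4
eef_pos: [0.4797, 0.0578, 0.0081]
tcp_rot: [-3.142, -0.0, 2.991]
contact_force: [-0.0, 0.7, -0.9]
finger_gap: 0.0852
time_s: 11.07
eef_pos: [0.4805, 0.058, 0.1603]
tcp_rot: [3.141, 0.004, 2.991]
contact_force: [0.2, 0.3, -1.2]
finger_gap: 0.0854
now 11.1167 [0.4798 0.0575 0.1589] [-1.8000e+02  8.0000e-02  1.7134e+02] F [-0.  -0.7  0.3] gap 0.0855 q7 0.73
travel [   2.8 -311.5 -101.1] twist [-0.    0.08 -0.66]
```

View pics/w6.png

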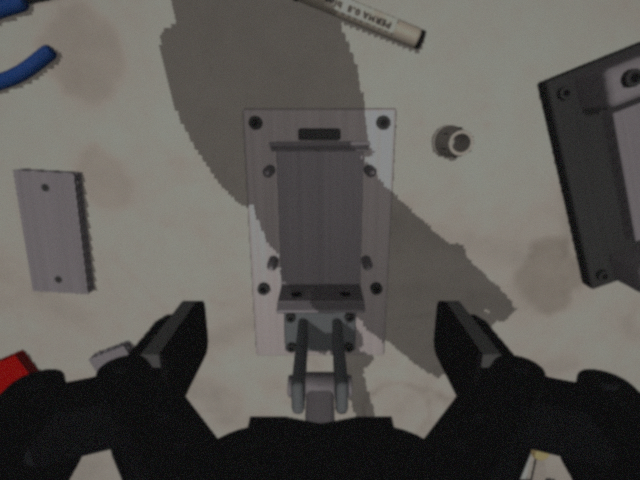

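The frame sits in the nest with the pins visible either side at (268,170), (370,170), (273,262) and (366,262). I'll measure its centre.

Run:
```python
import cv2
im=cv2.imread("pics/raw_w6.png")
c=cv2.convertScaleAbs(im[95:360,235:405],alpha=2.0); cv2.imwrite("pics/c6.png",cv2.resize(c,None,fx=2.25,fy=2.25,interpolation=cv2.INTER_CUBIC))
```

```text
(no output)
```

View pics/c6.png

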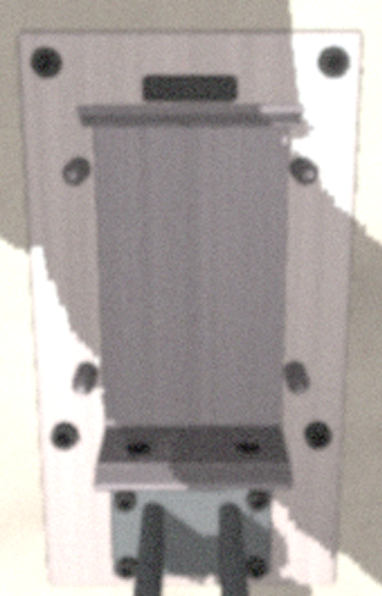

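```bash
cat > nf.py <<'E'
from h import *
n=np.array([.478,.058]);a=np.radians(-8.6);ex=np.array([np.cos(a),np.sin(a)]);ey=np.array([-ex[1],ex[0]])
def nf(W): return [(round(float((w[:2]-n)@ex*1e3),1),round(float((w[:2]-n)@ey*1e3),1)) for w in W]
def wf(x,y): return (n+(x*ex+y*ey)/1e3).round(4)
E
python3 - <<'E'
from nf import *
m=env.camera_model("wrist");m["pose"]=np.load("m6.npy")
C=lambda p:np.array(p,float)/2.25+np.array([235,95])-.5*(1-1/2.25)
print("screws",nf(cast(m,C([(46,62),(333,62),(64,435),(318,434)]),.010)))
print("stop",nf(cast(m,C([(144,85),(237,85)]),.022)))
print("lips",nf(cast(m,C([(79,106),(307,107),(97,486),(291,486)]),.059)))
print("base edge z.023",nf(cast(m,C([(97,160),(289,160),(103,400),(283,400)]),.023)))
print("base end inner", nf(cast(m,C([(190,427)]),.023)))
E
```

```text
screws [(-69.0, -48.0), (-68.9, 44.7), (61.9, -47.9), (61.6, 45.0)]
stop [(-62.1, -15.8), (-62.0, 13.2)]
lips [(-57.6, -31.6), (-57.2, 30.6), (57.1, -30.4), (57.2, 29.7)]
base edge z.023 [(-39.0, -31.1), (-38.9, 30.0), (43.0, -31.7), (43.0, 30.4)]
base end inner [(53.1, -1.7)]
```

Frame centre in the nest is about (0, 0) within 1 mm. Now packet a.

```bash
python3 plan.py .44 -.298 .18 172;python3 -m pendant '[{"travel":[0,-25,-20],"twist":[0,0,0]},{"travel":[0,-66,-21],"twist":[0,0,0]},{"travel":[0,-107,-21],"twist":[0,0,0]},{"travel":[-2,-148,-21],"twist":[0,0,0]},{"travel":[-5,-189,-21],"twist":[0,0,0]},{"travel":[-10,-230,-21],"twist":[0,0,0]},{"travel":[-12,-270,-21],"twist":[0,0,0]},{"travel":[-14,-310,-21],"twist":[0,0,0]}]'
python3 plan.py .44 -.298 .18 172
```

```text
now 11.1167 [0.4798 0.0575 0.1589] [-1.8000e+02  8.0000e-02  1.7134e+02] F [-0.  -0.7  0.3] gap 0.0855 q7 0.73
travel [ -14.2 -357.5  -21.1] twist [-0.    0.08 -0.66]
time_s: 11.78
eef_pos: [0.4456, -0.2526, 0.1778]
tcp_rot: [3.141, -0.002, 2.991]
contact_force: [1.2, 0.2, 0.2]
finger_gap: 0.0852
now 11.7833 [ 0.4456 -0.2526  0.1778] [ 1.7995e+02 -1.3000e-01  1.7138e+02] F [1.2 0.2 0.2] gap 0.0852 q7 1.4
travel [ -1.2 -45.8  -2.3] twist [ 0.05 -0.13 -0.62]
```

```bash
python3 -m pendant '[{"travel":[0,-20,0],"twist":[0,0,0]},{"travel":[0,-38,0],"twist":[0,0,0]},{"travel":[0,-46,0],"twist":[0,0,0]},{"travel":[0,-46,0],"twist":[0,0,0]},{"travel":[0,-46,0],"twist":[0,0,0]},{"travel":[0,-46,0],"twist":[0,0,0]},{"travel":[0,-46,0],"twist":[0,0,0]},{"travel":[0,-46,0],"twist":[0,0,0]}]'
cat > pk.py <<'E'
# measure grey packet: args fn x0 y0 x1 y1 z
import sys; from nf import *
def meas(im,m,box,z=.010):
    x0,y0,x1,y1=box; c=im[y0:y1,x0:x1]; c=cv2.GaussianBlur(c,(3,3),0)
    # packet top: less yellowish than the table -> b-g difference plus brightness
    lab=cv2.cvtColor(c,cv2.COLOR_BGR2LAB)
    b=lab[:,:,2]; t,k=cv2.threshold(b,0,255,cv2.THRESH_BINARY_INV+cv2.THRESH_OTSU)
    k=cv2.morphologyEx(k,cv2.MORPH_OPEN,np.ones((3,3))); k=cv2.morphologyEx(k,cv2.MORPH_CLOSE,np.ones((9,9)))
    cs=max(cv2.findContours(k,0,cv2.CHAIN_APPROX_NONE)[0],key=cv2.contourArea)[:,0].astype(float)+[x0,y0]
    w=cast(m,cs,z)[:,:2]; r=cv2.minAreaRect((w*1000).astype(np.float32)); 
    o=im.copy(); cv2.drawContours(o,[cs.astype(int)],0,(0,255,0),1); return r,o[y0:y1,x0:x1]
E
python3 - <<'E'
from h import *
m,im=snap("wrist","w7.png"); np.save("m7.npy",m["pose"])
E
```

```text
time_s: 12.45
eef_pos: [0.4405, -0.295, 0.1794]
tcp_rot: [3.142, 0.0, 2.993]
contact_force: [0.1, 0.1, -0.6]
finger_gap: 0.0854
```

View pics/w7.png

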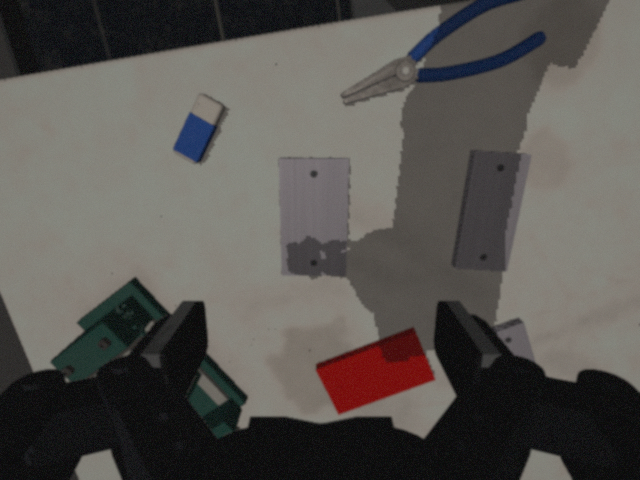

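Packet a is at (315,217). Enlarging it for corners.

Run:
```python
from pk import *
im=cv2.imread("pics/raw_w7.png"); m=env.camera_model("wrist"); m["pose"]=np.load("m7.npy")
r,o=meas(im,m,(260,140,370,295)); print(r)
cv2.imwrite("pics/c7.png",cv2.resize(np.hstack([o,im[140:295,260:370]]),None,fx=3.6,fy=3.6,interpolation=cv2.INTER_CUBIC))
```

```text
((445.0937805175781, -302.40625), (56.77566146850586, 100.67822265625), 81.45364379882812)
```

View pics/c7.png

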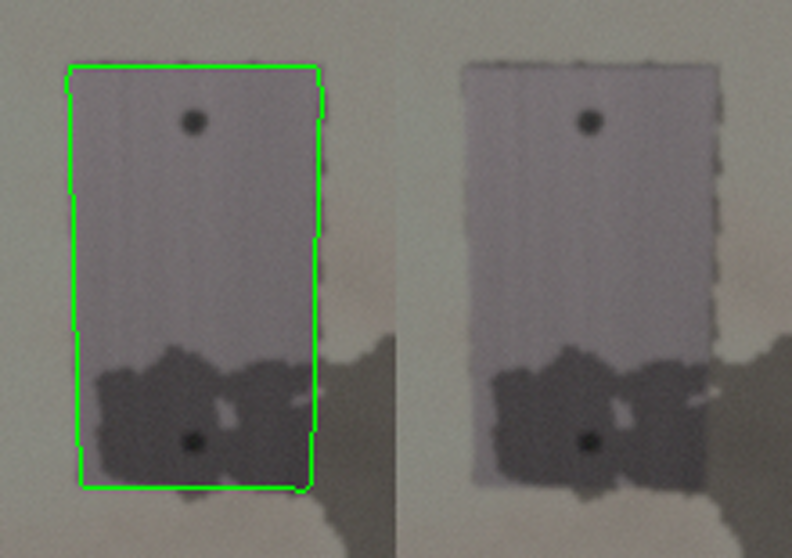

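Size 56.8 × 100.7 mm confirms packet a; the yaw is −8.5°. Descending with the fingers pre-closed to about 66 mm.

```bash
python3 plan.py .4448 -.3015 .03 171.45;python3 -m pendant '[{"travel":[-2,3,20],"twist":[0,0,0]},{"travel":[-5,5,50],"twist":[0,0,0]},{"travel":[-5,6,80],"twist":[0,0,0]},{"travel":[-5,6,110],"twist":[0,0,0]},{"travel":[-5,6,130],"twist":[0,0,0]},{"travel":[-5,6,145],"twist":[0,0,0]},{"travel":[-5,6,150],"twist":[0,0,0]},{"travel":[-5,6,150],"twist":[0,0,0]}]' 0.78
python3 plan.py .4448 -.3015 .005 171.45
```

```text
now 12.5 [ 0.4405 -0.2953  0.1794] [-1.8000e+02  1.0000e-02  1.7146e+02] F [-0.4 -0.2 -0.8] gap 0.0857 q7 1.48
travel [ -5.2  -5.5 149.4] twist [-0.    0.01  0.01]
time_s: 13.17
eef_pos: [0.4457, -0.2903, 0.0284]
tcp_rot: [3.141, -0.002, 2.992]
contact_force: [-0.3, -0.4, 0.4]
finger_gap: 0.0667
now 13.1667 [ 0.4457 -0.2903  0.0284] [ 1.7995e+02 -1.0000e-01  1.7143e+02] F [-0.3 -0.4  0.4] gap 0.0667 q7 1.26
travel [ -0.9 -11.2  23.4] twist [ 0.05 -0.1  -0.02]
```

I mistyped the sign of the sideways shift. It did no harm with the tips above the packet, and I'm correcting it.

```bash
python3 -m pendant '[{"travel":[-1,-6,0],"twist":[0,0,0]},{"travel":[-1,-11.5,0],"twist":[0,0,0]},{"travel":[-1,-11.5,0],"twist":[0,0,0]},{"travel":[-1,-11.5,5],"twist":[0,0,0]},{"travel":[-1,-11.5,11],"twist":[0,0,0]},{"travel":[-1,-11.5,16],"twist":[0,0,0]},{"travel":[-1,-11.5,21],"twist":[0,0,0]},{"travel":[-1,-11.5,24],"twist":[0,0,0]}]'
python3 plan.py .4448 -.3015 .000 171.45
python3 - <<'E'
from h import *
m,im=snap("wrist","w8.png")
E
```

```text
time_s: 13.83
eef_pos: [0.445, -0.3022, 0.0044]
tcp_rot: [3.141, -0.001, 2.991]
contact_force: [-0.4, 0.6, -0.3]
finger_gap: 0.0663
now 13.8333 [ 0.445  -0.3022  0.0044] [ 1.7997e+02 -5.0000e-02  1.7139e+02] F [-0.4  0.6 -0.3] gap 0.0663 q7 1.25
travel [0.3 0.7 4.4] twist [ 0.03 -0.05 -0.06]
```

View pics/w8.png

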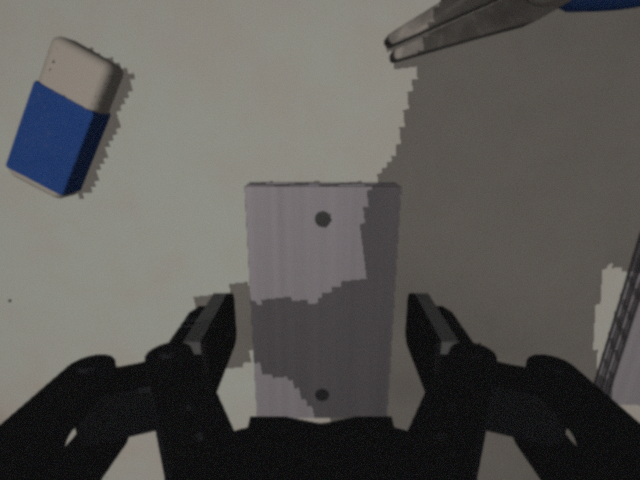

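The packet is centred between the fingers. I'll feel down to the table.

```bash
python3 -m pendant '[{"travel":[0,0,1],"twist":[0,0,0]},{"travel":[0,0,2],"twist":[0,0,0]},{"travel":[0,0,3],"twist":[0,0,0]},{"travel":[0,0,4],"twist":[0,0,0]},{"travel":[0,0,4.5],"twist":[0,0,0]},{"travel":[0,0,5],"twist":[0,0,0]},{"travel":[0,0,5],"twist":[0,0,0]},{"travel":[0,0,5],"twist":[0,0,0]}]'
```

```text
time_s: 14.55
eef_pos: [0.4452, -0.3026, 0.0003]
tcp_rot: [-3.142, 0.0, 2.991]
contact_force: [-0.5, -0.2, 0.4]
finger_gap: 0.0666
```

```bash
python3 -m pendant '[{"travel":[0,0,0.5],"twist":[0,0,0]},{"travel":[0,0,1],"twist":[0,0,0]},{"travel":[0,0,1.5],"twist":[0,0,0]},{"travel":[0,0,2],"twist":[0,0,0]},{"travel":[0,0,2.5],"twist":[0,0,0]},{"travel":[0,0,3],"twist":[0,0,0]},{"travel":[0,0,3],"twist":[0,0,0]},{"travel":[0,0,3],"twist":[0,0,0]}]'
```

```text
time_s: 15.22
eef_pos: [0.4452, -0.3026, -0.0028]
tcp_rot: [3.142, -0.0, 2.991]
contact_force: [-0.9, 0.0, 0.3]
finger_gap: 0.0666
```

```bash
python3 -m pendant '[{"travel":[0,0,0],"twist":[0,0,0]},{"travel":[0,0,0],"twist":[0,0,0]},{"travel":[0,0,0],"twist":[0,0,0]},{"travel":[0,0,0],"twist":[0,0,0]},{"travel":[0,0,0],"twist":[0,0,0]},{"travel":[0,0,0],"twist":[0,0,0]},{"travel":[0,0,0],"twist":[0,0,0]},{"travel":[0,0,0],"twist":[0,0,0]}]' 0.4 60
```

```text
time_s: 15.88
eef_pos: [0.4453, -0.3026, -0.0024]
tcp_rot: [-3.141, 0.0, 2.991]
contact_force: [-3.6, 1.9, 12.6]
finger_gap: 0.0545
```

```bash
python3 -m pendant '[{"travel":[0,0,-2],"twist":[0,0,0]},{"travel":[0,0,-6],"twist":[0,0,0]},{"travel":[0,0,-16],"twist":[0,0,0]},{"travel":[0,0,-36],"twist":[0,0,0]},{"travel":[0,0,-60],"twist":[0,0,0]},{"travel":[0,0,-85],"twist":[0,0,0]},{"travel":[0,0,-100],"twist":[0,0,0]},{"travel":[0,0,-110],"twist":[0,0,0]}]'
python3 - <<'E'
from nf import *
m,im=snap("wrist","w9.png"); print(wf(0.2,0.3))
E
python3 plan.py .4782 .0583 .12 171.4
```

```text
time_s: 16.55
eef_pos: [0.4457, -0.3028, 0.1095]
tcp_rot: [-3.141, 0.002, 2.991]
contact_force: [0.3, -0.1, -3.6]
finger_gap: 0.0544
[0.4782 0.0583]
now 16.6 [ 0.4461 -0.303   0.1104] [-1.7992e+02  1.7000e-01  1.7136e+02] F [ 0.9 -0.6 -2.2] gap 0.0542 q7 1.4
travel [ 22.5 362.  -10.2] twist [-0.08  0.17 -0.04]
```

View pics/w9.png

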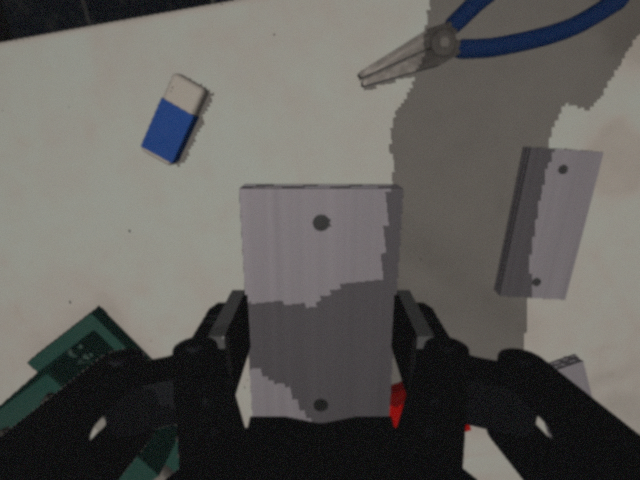

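```bash
cat > held.py <<'E'
import sys; from h import *
# args: top offset above TCP (mm), then pixel pairs
m=env.camera_model("wrist"); s=env.sense(); C=R.from_euler("xyz",s["tcp_rot"])
z=s["eef_pos"][2]+float(sys.argv[1])/1e3
px=np.array(list(map(float,sys.argv[2:]))).reshape(-1,2)
W=cast(m,px,z); t=C.inv().apply(W-s["eef_pos"])*1000; print(t.round(1).tolist(),"mean",t.mean(0).round(1))
E
python3 held.py 12.4 321 222 320 405; python3 held.py 12.4 241 188 402 188
```

```text
[[38.5, -0.7, -12.5], [-37.6, -1.1, -12.3]] mean [  0.4  -0.9 -12.4]
[[50.4, -27.7, -12.5], [50.4, 26.7, -12.6]] mean [ 50.4  -0.5 -12.5]
```

```bash
python3 -m pendant '[{"travel":[1,20,-5],"twist":[0,0,0]},{"travel":[4,60,-10],"twist":[0,0,0]},{"travel":[7,101,-12],"twist":[0,0,0]},{"travel":[10,142,-12],"twist":[0,0,0]},{"travel":[13,183,-12],"twist":[0,0,0]},{"travel":[16,224,-12],"twist":[0,0,0]},{"travel":[19,265,-12],"twist":[0,0,0]},{"travel":[21,305,-12],"twist":[0,0,0]}]'
python3 -m pendant '[{"travel":[1,25,0],"twist":[0,0,0]},{"travel":[1.5,45,0],"twist":[0,0,0]},{"travel":[1.5,55,0],"twist":[0,0,0]},{"travel":[1.5,57,0],"twist":[0,0,0]},{"travel":[1.5,57,0],"twist":[0,0,0]},{"travel":[1.5,57,0],"twist":[0,0,0]},{"travel":[1.5,57,0],"twist":[0,0,0]},{"travel":[1.5,57,0],"twist":[0,0,0]}]'
python3 plan.py .4786 .0583 .075 171.4
python3 - <<'E'
from h import *
m,im=snap("wrist","w10.png")
E
```

```text
time_s: 17.27
eef_pos: [0.4693, 0.004, 0.1188]
tcp_rot: [-3.141, -0.001, 2.991]
contact_force: [0.5, 0.2, -4.2]
finger_gap: 0.0542
time_s: 17.93
eef_pos: [0.4772, 0.0571, 0.119]
tcp_rot: [-3.141, -0.0, 2.989]
contact_force: [-0.1, 0.3, -3.9]
finger_gap: 0.0544
now 17.9333 [0.4772 0.0571 0.119 ] [-1.7996e+02 -2.0000e-02  1.7124e+02] F [-0.1  0.3 -3.9] gap 0.0544 q7 0.68
travel [-1.3  1.5 44. ] twist [-0.04 -0.02 -0.16]
```

View pics/w10.png

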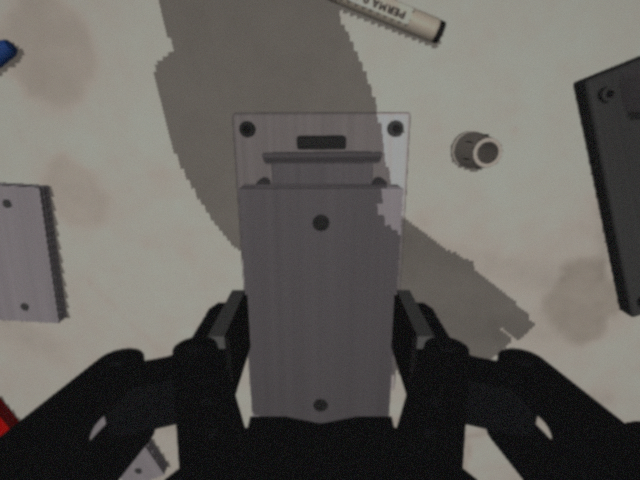

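Run:
```python
import cv2
im=cv2.imread("pics/raw_w10.png")
c=cv2.convertScaleAbs(im[105:235,225:420],alpha=2.2); cv2.imwrite("pics/c10.png",cv2.resize(c,None,fx=4,fy=4,interpolation=cv2.INTER_CUBIC))
```

```text
(no output)
```

View pics/c10.png

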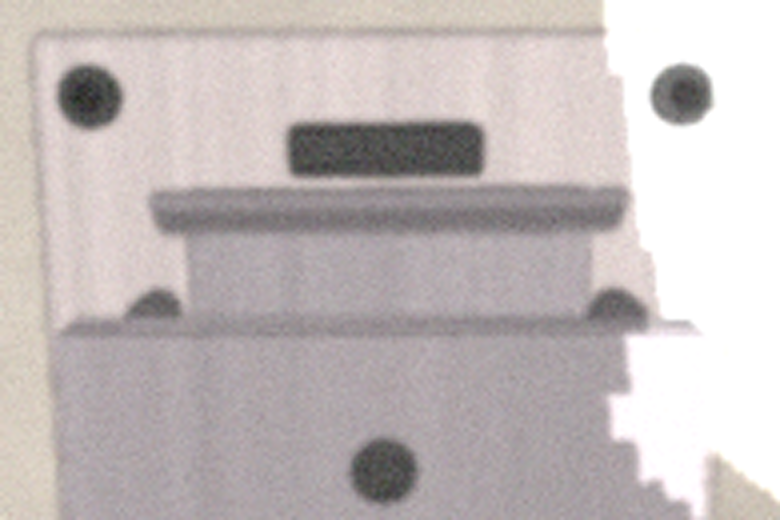

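Run:
```python
from nf import *
m=env.camera_model("wrist"); s=env.sense(); C=R.from_euler("xyz",s["tcp_rot"])
def tf(p,z): return (C.inv().apply(cast(m,p,z)-s["eef_pos"])*1e3).round(1).tolist()
print("lip outer",tf([(263,152),(382,152)],.059)); print("stop",tf([(321.5,142.5)],.022)); print("screws",tf([(247.5,129),(395.5,129)],.01))
print("base edges",tf([(272,170),(373,170)],.023))
print("packet end/hole",tf([(240,187),(402,187),(320.5,222.5),(320.5,405)],s["eef_pos"][2]+.0124))
print("tcp nf",nf([s["eef_pos"]]))
```

```text
lip outer [[57.2, -30.5, 60.2], [57.2, 30.7, 60.1]]
stop [[60.2, -0.4, 97.1]]
screws [[67.9, -46.8, 109.2], [67.9, 46.1, 109.1]]
base edges [[43.8, -30.7, 96.2], [43.8, 31.2, 96.1]]
packet end/hole [[50.8, -28.1, -12.4], [50.7, 26.7, -12.4], [38.4, -0.8, -12.4], [-37.5, -0.9, -12.4]]
tcp nf [(-0.7, -0.7)]
```

```bash
python3 -m pendant '[{"travel":[-1.2,0.7,10],"twist":[0,0,0]},{"travel":[-1.2,0.7,25],"twist":[0,0,0]},{"travel":[-1.2,0.7,40],"twist":[0,0,0]},{"travel":[-1.2,0.7,52],"twist":[0,0,0]},{"travel":[-1.2,0.7,62],"twist":[0,0,0]},{"travel":[-1.2,0.7,70],"twist":[0,0,0]},{"travel":[-1.2,0.7,77],"twist":[0,0,0]},{"travel":[-1.2,0.7,82],"twist":[0,0,0]}]'
python3 plan.py .4786 .0583 .0206 171.4
```

```text
time_s: 18.65
eef_pos: [0.4786, 0.0592, 0.0365]
tcp_rot: [3.142, -0.0, 2.991]
contact_force: [-0.1, 0.9, -3.6]
finger_gap: 0.0541
now 18.65 [0.4786 0.0592 0.0365] [ 1.8000e+02 -2.0000e-02  1.7137e+02] F [-0.1  0.9 -3.6] gap 0.0541 q7 0.53
travel [-0.2 -0.9 15.9] twist [ 0.   -0.02 -0.03]
```

```bash
python3 -m pendant '[{"travel":[0,0,2],"twist":[0,0,0]},{"travel":[0,0,4],"twist":[0,0,0]},{"travel":[0,0,6],"twist":[0,0,0]},{"travel":[0,0,8],"twist":[0,0,0]},{"travel":[0,0,10],"twist":[0,0,0]},{"travel":[0,0,12],"twist":[0,0,0]},{"travel":[0,0,14],"twist":[0,0,0]},{"travel":[0,0,14],"twist":[0,0,0]}]'
```

```text
time_s: 19.32
eef_pos: [0.4785, 0.0591, 0.023]
tcp_rot: [-3.141, -0.0, 2.991]
contact_force: [-0.0, 0.3, -4.1]
finger_gap: 0.054
```

```bash
python3 -m pendant '[{"travel":[0,0,0.3],"twist":[0,0,0]},{"travel":[0,0,0.6],"twist":[0,0,0]},{"travel":[0,0,0.9],"twist":[0,0,0]},{"travel":[0,0,1.2],"twist":[0,0,0]},{"travel":[0,0,1.4],"twist":[0,0,0]},{"travel":[0,0,1.4],"twist":[0,0,0]},{"travel":[0,0,1.4],"twist":[0,0,0]},{"travel":[0,0,1.4],"twist":[0,0,0]}]'
```

```text
time_s: 19.98
eef_pos: [0.4786, 0.0592, 0.0218]
tcp_rot: [3.142, 0.0, 2.991]
contact_force: [-0.4, -0.6, -3.7]
finger_gap: 0.0537
```

```bash
python3 -m pendant '[{"travel":[0,0,0.3],"twist":[0,0,0]},{"travel":[0,0,0.6],"twist":[0,0,0]},{"travel":[0,0,0.9],"twist":[0,0,0]},{"travel":[0,0,1.2],"twist":[0,0,0]},{"travel":[0,0,1.4],"twist":[0,0,0]},{"travel":[0,0,1.4],"twist":[0,0,0]},{"travel":[0,0,1.4],"twist":[0,0,0]},{"travel":[0,0,1.4],"twist":[0,0,0]}]'
```

```text
time_s: 20.65
eef_pos: [0.4786, 0.0592, 0.0207]
tcp_rot: [-3.141, 0.0, 2.991]
contact_force: [-2.0, -1.1, 5.9]
finger_gap: 0.0543
```

Contact at the expected height. I'll release, rise and shut the fingers.

```bash
python3 -m pendant '[{"travel":[0,0,0],"twist":[0,0,0]},{"travel":[0,0,0],"twist":[0,0,0]},{"travel":[0,0,-0.5],"twist":[0,0,0]},{"travel":[0,0,-1],"twist":[0,0,0]},{"travel":[0,0,-5],"twist":[0,0,0]},{"travel":[0,0,-15],"twist":[0,0,0]},{"travel":[0,0,-30],"twist":[0,0,0]},{"travel":[0,0,-45],"twist":[0,0,0]}]' 0.85
python3 -m pendant '[{"travel":[0,0,-5],"twist":[0,0,0]},{"travel":[0,0,-5],"twist":[0,0,0]},{"travel":[0,0,-5],"twist":[0,0,0]},{"travel":[0,0,-5],"twist":[0,0,0]},{"travel":[0,0,-5],"twist":[0,0,0]},{"travel":[0,0,-5],"twist":[0,0,0]},{"travel":[0,0,0],"twist":[0,0,0]},{"travel":[0,0,0],"twist":[0,0,0]}]' 0 40
python3 - <<'E'
from h import *
m,im=snap("wrist","w11.png")
E
python3 plan.py .4783 .0585 .036 171.4
```

```text
time_s: 21.32
eef_pos: [0.4783, 0.0594, 0.0665]
tcp_rot: [3.142, -0.001, 2.991]
contact_force: [0.3, -0.9, 0.6]
finger_gap: 0.0729
time_s: 21.98
eef_pos: [0.4782, 0.0591, 0.0645]
tcp_rot: [-3.141, -0.001, 2.991]
contact_force: [-0.7, 0.4, -0.1]
finger_gap: 0.0001
now 22.0333 [0.4782 0.0591 0.0647] [-1.7998e+02 -7.0000e-02  1.7138e+02] F [ 0.6  0.2 -0.8] gap 0.0 q7 0.58
travel [-0.3 -0.6 28.7] twist [-0.02 -0.07 -0.02]
```

View pics/w11.png

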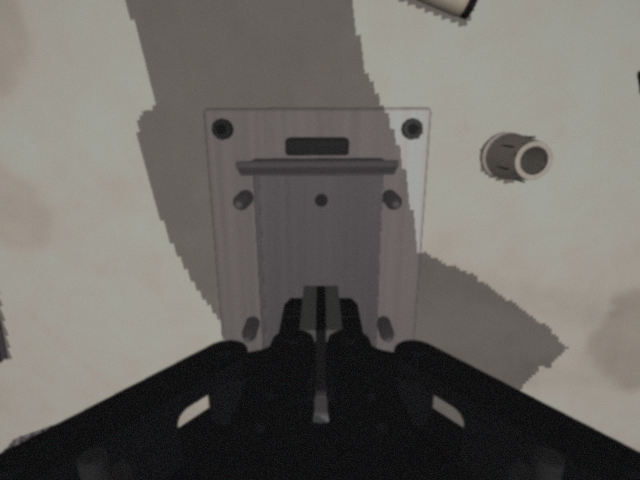

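The packet lies inside the frame, hole at (321,200). Pressing.

```bash
python3 -m pendant '[{"travel":[0,0,8],"twist":[0,0,0]},{"travel":[0,0,16],"twist":[0,0,0]},{"travel":[0,0,22],"twist":[0,0,0]},{"travel":[0,0,26],"twist":[0,0,0]},{"travel":[0,0,28],"twist":[0,0,0]},{"travel":[0,0,29],"twist":[0,0,0]},{"travel":[0,0,30],"twist":[0,0,0]},{"travel":[0,0,30],"twist":[0,0,0]}]'
python3 -m pendant '[{"travel":[0,0,0.3],"twist":[0,0,0]},{"travel":[0,0,0.6],"twist":[0,0,0]},{"travel":[0,0,0.9],"twist":[0,0,0]},{"travel":[0,0,1.2],"twist":[0,0,0]},{"travel":[0,0,1.4],"twist":[0,0,0]},{"travel":[0,0,1.4],"twist":[0,0,0]},{"travel":[0,0,1.4],"twist":[0,0,0]},{"travel":[0,0,1.4],"twist":[0,0,0]}]'
```

```text
time_s: 22.7
eef_pos: [0.4787, 0.0593, 0.0354]
tcp_rot: [3.142, 0.0, 2.991]
contact_force: [-0.4, -0.4, -1.1]
finger_gap: 0.0002
time_s: 23.37
eef_pos: [0.4786, 0.0592, 0.0341]
tcp_rot: [3.142, 0.0, 2.991]
contact_force: [0.4, -0.5, 0.8]
finger_gap: -0.0003
```

```bash
python3 -m pendant '[{"travel":[0,0,0.3],"twist":[0,0,0]},{"travel":[0,0,0.6],"twist":[0,0,0]},{"travel":[0,0,0.9],"twist":[0,0,0]},{"travel":[0,0,1.2],"twist":[0,0,0]},{"travel":[0,0,1.3],"twist":[0,0,0]},{"travel":[0,0,1.3],"twist":[0,0,0]},{"travel":[0,0,1.3],"twist":[0,0,0]},{"travel":[0,0,1.3],"twist":[0,0,0]}]'
```

```text
time_s: 24.03
eef_pos: [0.4786, 0.0592, 0.0331]
tcp_rot: [-3.141, 0.0, 2.991]
contact_force: [-2.0, -0.6, 7.5]
finger_gap: -0.0002
```

```bash
python3 -m pendant '[{"travel":[0,0,0.1],"twist":[0,0,0]},{"travel":[0,0,0.2],"twist":[0,0,0]},{"travel":[0,0,0.2],"twist":[0,0,0]},{"travel":[0,0,0.2],"twist":[0,0,0]},{"travel":[0,0,0.2],"twist":[0,0,0]},{"travel":[0,0,0.2],"twist":[0,0,0]},{"travel":[0,0,0.2],"twist":[0,0,0]},{"travel":[0,0,0.2],"twist":[0,0,0]}]'
```

```text
time_s: 24.7
eef_pos: [0.4786, 0.0592, 0.0331]
tcp_rot: [-3.141, 0.001, 2.991]
contact_force: [-2.3, -1.2, 11.1]
finger_gap: -0.0
```

```bash
python3 -m pendant '[{"travel":[0,0,0.1],"twist":[0,0,0]},{"travel":[0,0,0.15],"twist":[0,0,0]},{"travel":[0,0,0.15],"twist":[0,0,0]},{"travel":[0,0,0.15],"twist":[0,0,0]},{"travel":[0,0,0.15],"twist":[0,0,0]},{"travel":[0,0,0.15],"twist":[0,0,0]},{"travel":[0,0,0.15],"twist":[0,0,0]},{"travel":[0,0,0.15],"twist":[0,0,0]}]'
python3 -m pendant '[{"travel":[0,0,-1],"twist":[0,0,0]},{"travel":[0,0,-5],"twist":[0,0,0]},{"travel":[0,0,-20],"twist":[0,0,0]},{"travel":[0,0,-50],"twist":[0,0,0]},{"travel":[0,0,-90],"twist":[0,0,0]},{"travel":[0,0,-120],"twist":[0,0,0]},{"travel":[0,0,-140],"twist":[0,0,0]},{"travel":[0,0,-145],"twist":[0,0,0]}]' 0.8
python3 - <<'E'
from h import *
m,im=snap("wrist","w12.png",(200,80,440,370),2.0); np.save("m12.npy",m["pose"])
im=cv2.imread("pics/w12.png"); cv2.imwrite("pics/w12.png",cv2.convertScaleAbs(im,alpha=1.8))
E
python3 plan.py .455 -.151 .18 167
```

```text
time_s: 25.37
eef_pos: [0.4786, 0.0592, 0.0331]
tcp_rot: [-3.141, 0.001, 2.991]
contact_force: [-3.6, -0.4, 13.9]
finger_gap: 0.0001
time_s: 26.03
eef_pos: [0.4799, 0.0598, 0.1807]
tcp_rot: [3.14, 0.005, 2.991]
contact_force: [1.6, 0.3, -1.1]
finger_gap: 0.0684
now 26.0833 [0.4797 0.0594 0.1798] [179.96   0.23 171.34] F [ 0.5 -0.3  0.3] gap 0.0682 q7 0.77
travel [  -7.2 -211.7   -0.3] twist [0.05 0.22 4.34]
```

View pics/w12.png

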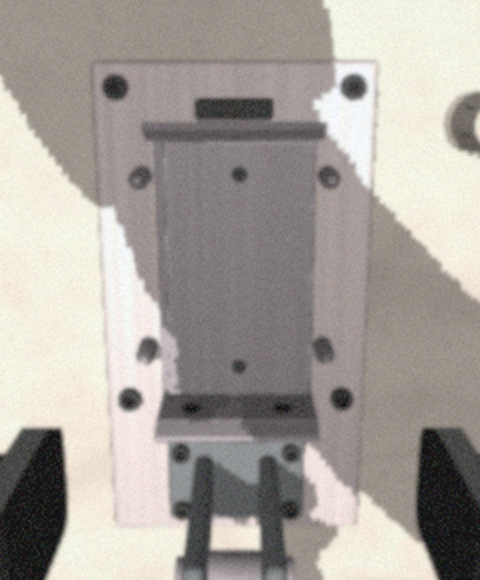

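Packet a is down flat, holes at crop (239,174) and (239,367), centred between the lips. Pressed at 13.9 N. Next, packet b.

```bash
python3 -m pendant '[{"travel":[0,-30,0],"twist":[0,0,1]},{"travel":[-2,-70,0],"twist":[0,0,2]},{"travel":[-4,-110,0],"twist":[0,0,3]},{"travel":[-6,-150,0],"twist":[0,0,4]},{"travel":[-7,-185,0],"twist":[0,0,4]},{"travel":[-7,-210,0],"twist":[0,0,4]},{"travel":[-7,-212,0],"twist":[0,0,4]},{"travel":[-7,-212,0],"twist":[0,0,4]}]'
python3 - <<'E'
from h import *
m,im=snap("wrist","w13.png"); np.save("m13.npy",m["pose"])
E
```

```text
time_s: 26.75
eef_pos: [0.4525, -0.1531, 0.176]
tcp_rot: [3.142, -0.002, 2.917]
contact_force: [-0.3, 1.4, -0.6]
finger_gap: 0.0685
```

View pics/w13.png

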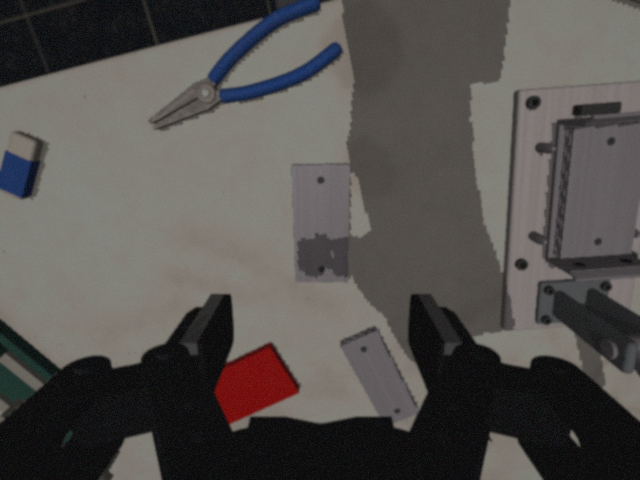

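Run:
```python
from pk import *
im=cv2.imread("pics/raw_w13.png"); m=env.camera_model("wrist"); m["pose"]=np.load("m13.npy")
r,o=meas(im,m,(275,148,368,300)); print(r)
r2,o2=meas(im,m,(330,310,420,425)); print("c",r2)
cv2.imwrite("pics/c13.png",cv2.resize(o,None,fx=3.6,fy=3.6,interpolation=cv2.INTER_CUBIC))
```

```text
((461.22564697265625, -155.42037963867188), (47.27099609375, 100.80328369140625), 78.28205871582031)
c ((616.0057373046875, -137.64230346679688), (86.56541442871094, 105.63558197021484), 77.08647155761719)
```

View pics/c13.png

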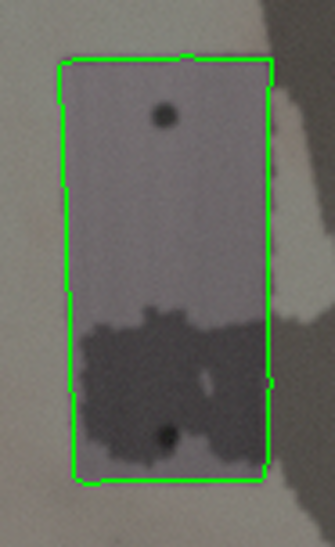

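Size 47.3 × 100.8 mm, so this is packet b; yaw −11.7°.

```bash
python3 plan.py .4612 -.1554 .03 168.3
```

```text
now 26.8 [ 0.4531 -0.1514  0.1764] [ 1.7996e+02 -1.0000e-01  1.6730e+02] F [ 0.3  0.3 -0.4] gap 0.0684 q7 1.16
travel [ -9.   -2.2 146.3] twist [ 0.04 -0.1  -1.  ]
```

```bash
python3 -m pendant '[{"travel":[-4,-1,20],"twist":[0,0,-0.5]},{"travel":[-8,-2,50],"twist":[0,0,-1]},{"travel":[-9,-2,80],"twist":[0,0,-1]},{"travel":[-9,-2,105],"twist":[0,0,-1]},{"travel":[-9,-2,125],"twist":[0,0,-1]},{"travel":[-9,-2,140],"twist":[0,0,-1]},{"travel":[-9,-2,146],"twist":[0,0,-1]},{"travel":[-9,-2,146],"twist":[0,0,-1]}]' 0.67
python3 plan.py .4612 -.1554 -.001 168.3
python3 - <<'E'
from h import *
m,im=snap("wrist","w14.png")
E
```

```text
time_s: 27.47
eef_pos: [0.4615, -0.1535, 0.0301]
tcp_rot: [3.141, -0.003, 2.941]
contact_force: [0.7, 0.6, 0.4]
finger_gap: 0.0572
now 27.4667 [ 0.4615 -0.1535  0.0301] [ 1.7994e+02 -1.5000e-01  1.6852e+02] F [0.7 0.6 0.4] gap 0.0572 q7 0.93
travel [-0.1 -2.  31.1] twist [ 0.06 -0.15  0.22]
```

View pics/w14.png

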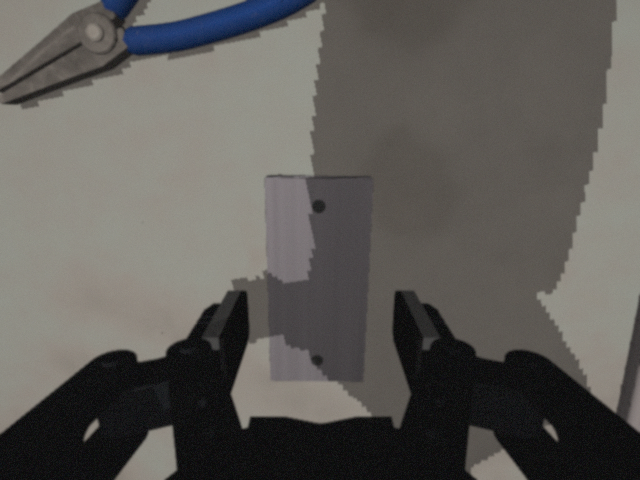

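Packet b is centred at column 319, fingers at 245 and 395. Down, then close.

```bash
python3 -m pendant '[{"travel":[0,-1,6],"twist":[0,0,0]},{"travel":[0,-1,13],"twist":[0,0,0]},{"travel":[0,-1,20],"twist":[0,0,0]},{"travel":[0,-1,26],"twist":[0,0,0]},{"travel":[0,-1,29],"twist":[0,0,0]},{"travel":[0,-1,31],"twist":[0,0,0]},{"travel":[0,-1,31],"twist":[0,0,0]},{"travel":[0,-1,31],"twist":[0,0,0]}]'
python3 -m pendant '[{"travel":[0,0,0],"twist":[0,0,0]},{"travel":[0,0,0],"twist":[0,0,0]},{"travel":[0,0,0],"twist":[0,0,0]},{"travel":[0,0,0],"twist":[0,0,0]},{"travel":[0,0,0],"twist":[0,0,0]},{"travel":[0,0,0],"twist":[0,0,0]},{"travel":[0,0,0],"twist":[0,0,0]},{"travel":[0,0,0],"twist":[0,0,0]}]' 0.3 60
```

```text
time_s: 28.18
eef_pos: [0.4618, -0.1563, 0.0003]
tcp_rot: [3.142, -0.0, 2.939]
contact_force: [0.4, 0.2, 0.2]
finger_gap: 0.0572
time_s: 28.85
eef_pos: [0.4621, -0.1563, 0.001]
tcp_rot: [-3.141, 0.001, 2.939]
contact_force: [-1.9, 0.7, 6.9]
finger_gap: 0.0439
```

```bash
python3 -m pendant '[{"travel":[0,0,-2],"twist":[0,0,0]},{"travel":[0,0,-6],"twist":[0,0,0]},{"travel":[0,0,-16],"twist":[0,0,0]},{"travel":[0,0,-36],"twist":[0,0,0]},{"travel":[0,0,-60],"twist":[0,0,0]},{"travel":[0,0,-85],"twist":[0,0,0]},{"travel":[0,0,-105],"twist":[0,0,0]},{"travel":[0,0,-118],"twist":[0,0,0]}]'
python3 plan.py .4786 .0583 .12 171.4
```

```text
time_s: 29.52
eef_pos: [0.4621, -0.1563, 0.1211]
tcp_rot: [-3.142, 0.002, 2.939]
contact_force: [0.2, -0.4, -2.9]
finger_gap: 0.0437
now 29.5167 [ 0.4621 -0.1563  0.1211] [-1.8000e+02  1.0000e-01  1.6838e+02] F [ 0.2 -0.4 -2.9] gap 0.0437 q7 1.09
travel [ 27.1 213.5   1. ] twist [-0.01  0.1  -3.02]
```

```bash
python3 -m pendant '[{"travel":[4,30,0],"twist":[0,0,-1]},{"travel":[9,70,0],"twist":[0,0,-2]},{"travel":[14,110,0],"twist":[0,0,-3]},{"travel":[19,150,0],"twist":[0,0,-3]},{"travel":[24,185,0],"twist":[0,0,-3]},{"travel":[27,208,0],"twist":[0,0,-3]},{"travel":[27,213,0],"twist":[0,0,-3]},{"travel":[27,213,0],"twist":[0,0,-3]}]'
python3 -m pendant '[{"travel":[0,0,0],"twist":[0,0,0]},{"travel":[0,0,0],"twist":[0,0,0]},{"travel":[0,0,0],"twist":[0,0,0]},{"travel":[0,0,0],"twist":[0,0,0]},{"travel":[0,0,0],"twist":[0,0,0]},{"travel":[0,0,0],"twist":[0,0,0]},{"travel":[0,0,0],"twist":[0,0,0]},{"travel":[0,0,0],"twist":[0,0,0]}]'
python3 plan.py .4786 .0583 .03 171.4
python3 - <<'E'
from h import *
m,im=snap("wrist","w15.png")
c=cv2.convertScaleAbs(im,alpha=1.8); cv2.imwrite("pics/w15.png",c)
E
```

```text
time_s: 30.18
eef_pos: [0.4783, 0.0599, 0.1192]
tcp_rot: [3.141, 0.001, 2.995]
contact_force: [0.7, -0.2, -3.1]
finger_gap: 0.0437
time_s: 30.85
eef_pos: [0.4783, 0.0576, 0.1184]
tcp_rot: [-3.142, -0.0, 2.991]
contact_force: [0.2, -0.3, -3.2]
finger_gap: 0.044
now 30.85 [0.4783 0.0576 0.1184] [-180.     -0.    171.36] F [ 0.2 -0.3 -3.2] gap 0.044 q7 0.69
travel [-0.2  0.8 88.4] twist [-0.   -0.   -0.04]
```

View pics/w15.png

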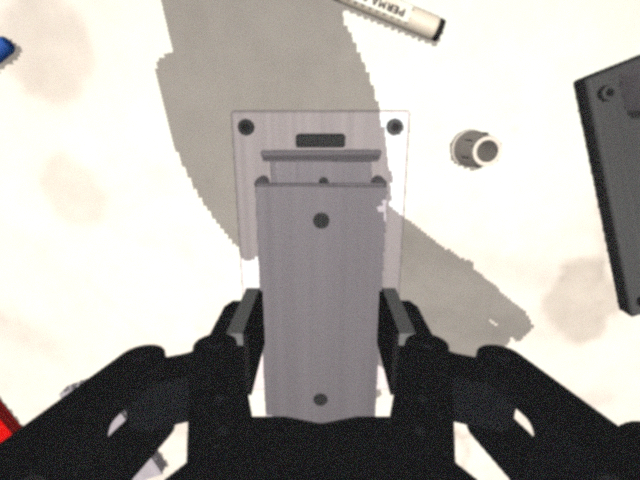

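```bash
python3 held.py 9.3 321 220 320.5 399;python3 held.py 9.3 256 184.5 386 184.5
python3 - <<'E'
from nf import *
m=env.camera_model("wrist"); s=env.sense(); C=R.from_euler("xyz",s["tcp_rot"])
def tf(p,z): return (C.inv().apply(cast(m,p,z)-s["eef_pos"])*1e3).round(1).tolist()
print("lip outer",tf([(262,150.5),(381,150.5)],.059)); print("a edges",tf([(271,170),(372,170)],.023)); print("a hole",tf([(323,181)],.033))
E
```

```text
[[38.5, -0.7, -9.3], [-37.2, -0.9, -9.3]] mean [ 0.6 -0.8 -9.3]
[[51.1, -23.2, -9.3], [51.1, 21.7, -9.3]] mean [51.1 -0.7 -9.3]
lip outer [[58.0, -30.9, 59.4], [58.0, 30.0, 59.4]]
a edges [[43.9, -31.3, 95.4], [43.9, 30.4, 95.4]]
a hole [[38.6, 0.5, 85.4]]
```

```bash
python3 -m pendant '[{"travel":[-0.8,0.3,10],"twist":[0,0,0]},{"travel":[-0.8,0.3,25],"twist":[0,0,0]},{"travel":[-0.8,0.3,40],"twist":[0,0,0]},{"travel":[-0.8,0.3,52],"twist":[0,0,0]},{"travel":[-0.8,0.3,62],"twist":[0,0,0]},{"travel":[-0.8,0.3,70],"twist":[0,0,0]},{"travel":[-0.8,0.3,75],"twist":[0,0,0]},{"travel":[-0.8,0.3,78],"twist":[0,0,0]}]'
python3 -m pendant '[{"travel":[0,0,1],"twist":[0,0,0]},{"travel":[0,0,2],"twist":[0,0,0]},{"travel":[0,0,3],"twist":[0,0,0]},{"travel":[0,0,4],"twist":[0,0,0]},{"travel":[0,0,4.5],"twist":[0,0,0]},{"travel":[0,0,5],"twist":[0,0,0]},{"travel":[0,0,5],"twist":[0,0,0]},{"travel":[0,0,5],"twist":[0,0,0]}]'
```

```text
time_s: 31.57
eef_pos: [0.479, 0.058, 0.0397]
tcp_rot: [-3.142, -0.001, 2.991]
contact_force: [0.1, -0.7, -2.7]
finger_gap: 0.0439
time_s: 32.23
eef_pos: [0.4793, 0.0579, 0.0355]
tcp_rot: [3.142, 0.0, 2.991]
contact_force: [-1.1, 0.0, -3.1]
finger_gap: 0.044
```

```bash
python3 -m pendant '[{"travel":[0,0,0.3],"twist":[0,0,0]},{"travel":[0,0,0.6],"twist":[0,0,0]},{"travel":[0,0,0.9],"twist":[0,0,0]},{"travel":[0,0,1.2],"twist":[0,0,0]},{"travel":[0,0,1.4],"twist":[0,0,0]},{"travel":[0,0,1.4],"twist":[0,0,0]},{"travel":[0,0,1.4],"twist":[0,0,0]},{"travel":[0,0,1.4],"twist":[0,0,0]}]'
```

```text
time_s: 32.9
eef_pos: [0.4792, 0.0579, 0.0341]
tcp_rot: [-3.142, 0.0, 2.991]
contact_force: [-0.9, -0.4, 0.1]
finger_gap: 0.0442
```

```bash
python3 -m pendant '[{"travel":[0,0,0.2],"twist":[0,0,0]},{"travel":[0,0,0.3],"twist":[0,0,0]},{"travel":[0,0,0.3],"twist":[0,0,0]},{"travel":[0,0,0.3],"twist":[0,0,0]},{"travel":[0,0,0.3],"twist":[0,0,0]},{"travel":[0,0,0.3],"twist":[0,0,0]},{"travel":[0,0,0.3],"twist":[0,0,0]},{"travel":[0,0,0.3],"twist":[0,0,0]}]'
python3 -m pendant '[{"travel":[0,0,0],"twist":[0,0,0]},{"travel":[0,0,0],"twist":[0,0,0]},{"travel":[0,0,-0.5],"twist":[0,0,0]},{"travel":[0,0,-1],"twist":[0,0,0]},{"travel":[0,0,-5],"twist":[0,0,0]},{"travel":[0,0,-15],"twist":[0,0,0]},{"travel":[0,0,-28],"twist":[0,0,0]},{"travel":[0,0,-40],"twist":[0,0,0]}]' 0.75
python3 -m pendant '[{"travel":[0,0,0],"twist":[0,0,0]},{"travel":[0,0,0],"twist":[0,0,0]},{"travel":[0,0,0],"twist":[0,0,0]},{"travel":[0,0,0],"twist":[0,0,0]},{"travel":[0,0,0],"twist":[0,0,0]},{"travel":[0,0,5],"twist":[0,0,0]},{"travel":[0,0,10],"twist":[0,0,0]},{"travel":[0,0,15],"twist":[0,0,0]}]' 0 40
python3 - <<'E'
from h import *
m,im=snap("wrist","w16.png")
E
python3 plan.py .4786 .0583 .045 171.4
```

```text
time_s: 33.57
eef_pos: [0.4792, 0.0579, 0.034]
tcp_rot: [-3.141, 0.0, 2.991]
contact_force: [-1.5, -1.3, 6.2]
finger_gap: 0.0441
time_s: 34.23
eef_pos: [0.4791, 0.0581, 0.0748]
tcp_rot: [3.141, -0.0, 2.991]
contact_force: [-0.5, 0.6, 0.1]
finger_gap: 0.0642
time_s: 34.9
eef_pos: [0.479, 0.0579, 0.0579]
tcp_rot: [-3.141, -0.001, 2.991]
contact_force: [0.1, 0.5, -0.1]
finger_gap: 0.0001
now 34.95 [0.4786 0.0578 0.0571] [-1.7998e+02 -9.0000e-02  1.7138e+02] F [-0.1 -1.2 -0.1] gap -0.0003 q7 0.58
travel [ 0.   0.5 12.1] twist [-0.02 -0.09 -0.02]
```

View pics/w16.png

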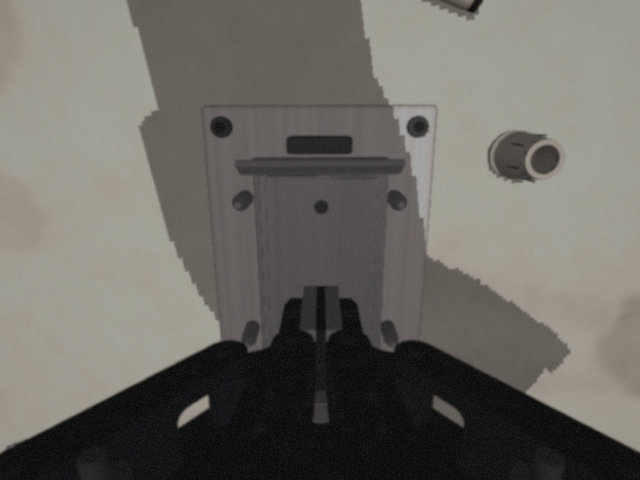

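Packet b sits in the frame, hole at (321,207). Pressing; I expect contact at 0.043.

```bash
python3 -m pendant '[{"travel":[0,0,3],"twist":[0,0,0]},{"travel":[0,0,6],"twist":[0,0,0]},{"travel":[0,0,9],"twist":[0,0,0]},{"travel":[0,0,11],"twist":[0,0,0]},{"travel":[0,0,12],"twist":[0,0,0]},{"travel":[0,0,12.5],"twist":[0,0,0]},{"travel":[0,0,13],"twist":[0,0,0]},{"travel":[0,0,13],"twist":[0,0,0]}]'
```

```text
time_s: 35.62
eef_pos: [0.4792, 0.0579, 0.0457]
tcp_rot: [3.142, 0.0, 2.991]
contact_force: [0.0, 0.2, 1.3]
finger_gap: 0.0001
```

```bash
python3 -m pendant '[{"travel":[0,0,0.3],"twist":[0,0,0]},{"travel":[0,0,0.6],"twist":[0,0,0]},{"travel":[0,0,0.8],"twist":[0,0,0]},{"travel":[0,0,0.8],"twist":[0,0,0]},{"travel":[0,0,0.8],"twist":[0,0,0]},{"travel":[0,0,0.8],"twist":[0,0,0]},{"travel":[0,0,0.8],"twist":[0,0,0]},{"travel":[0,0,0.8],"twist":[0,0,0]}]'
```

```text
time_s: 36.28
eef_pos: [0.4792, 0.0579, 0.0449]
tcp_rot: [3.142, 0.0, 2.991]
contact_force: [-0.2, 0.6, 0.4]
finger_gap: 0.0002
```

```bash
python3 -m pendant '[{"travel":[0,0,0.4],"twist":[0,0,0]},{"travel":[0,0,0.8],"twist":[0,0,0]},{"travel":[0,0,1.2],"twist":[0,0,0]},{"travel":[0,0,1.6],"twist":[0,0,0]},{"travel":[0,0,1.9],"twist":[0,0,0]},{"travel":[0,0,1.9],"twist":[0,0,0]},{"travel":[0,0,1.9],"twist":[0,0,0]},{"travel":[0,0,1.9],"twist":[0,0,0]}]'
```

```text
time_s: 36.95
eef_pos: [0.4792, 0.0579, 0.0431]
tcp_rot: [-3.142, 0.0, 2.991]
contact_force: [-0.7, -0.0, 4.2]
finger_gap: -0.0001
```

```bash
python3 -m pendant '[{"travel":[0,0,0.2],"twist":[0,0,0]},{"travel":[0,0,0.45],"twist":[0,0,0]},{"travel":[0,0,0.45],"twist":[0,0,0]},{"travel":[0,0,0.45],"twist":[0,0,0]},{"travel":[0,0,0.45],"twist":[0,0,0]},{"travel":[0,0,0.45],"twist":[0,0,0]},{"travel":[0,0,0.45],"twist":[0,0,0]},{"travel":[0,0,0.45],"twist":[0,0,0]}]'
```

```text
time_s: 37.62
eef_pos: [0.4792, 0.0579, 0.0431]
tcp_rot: [-3.141, 0.001, 2.991]
contact_force: [-2.3, -1.2, 13.3]
finger_gap: -0.0003
```

13.3 N at z = 0.0431, so it lies flat. On to packet c.

```bash
python3 -m pendant '[{"travel":[0,0,-1],"twist":[0,0,0]},{"travel":[0,0,-5],"twist":[0,0,0]},{"travel":[0,0,-20],"twist":[0,0,0]},{"travel":[0,-5,-50],"twist":[0,0,0]},{"travel":[0,-30,-90],"twist":[0,0,0]},{"travel":[0,-60,-120],"twist":[0,0,0]},{"travel":[0,-95,-137],"twist":[0,0,0]},{"travel":[0,-130,-137],"twist":[0,0,0]}]' 0.7
python3 plan.py .605 -.133 .18 194.4
python3 - <<'E'
from h import *
m,im=snap("wrist","w17.png")
m,im=snap("top","t17.png")
E
```

```text
time_s: 38.28
eef_pos: [0.4613, -0.071, 0.1833]
tcp_rot: [3.141, 0.006, 2.993]
contact_force: [0.6, -0.4, 0.2]
finger_gap: 0.0597
now 38.2833 [ 0.4613 -0.071   0.1833] [179.98   0.33 171.48] F [ 0.6 -0.4  0.2] gap 0.0597 q7 1.06
travel [-151.3  -40.     4.1] twist [ -0.05   0.33 -22.92]
```

View pics/w17.png

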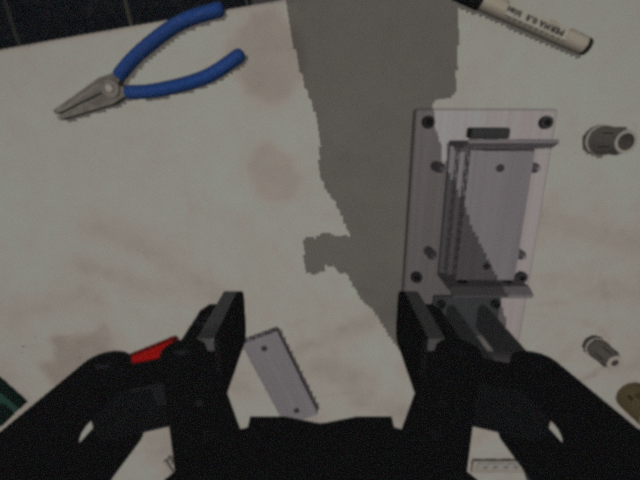

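View pics/t17.png

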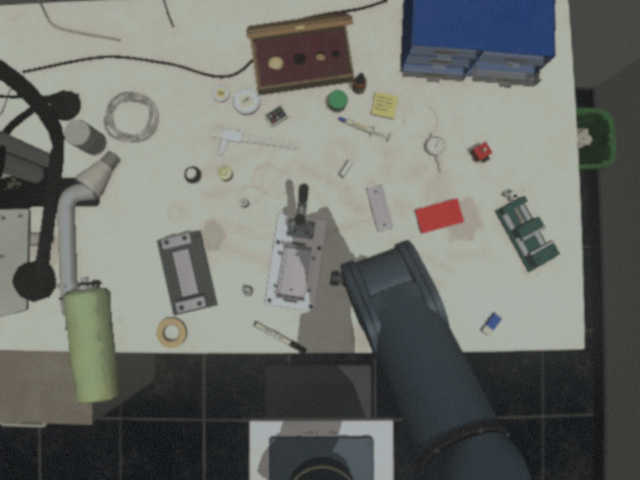

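Packet c is still at (380,208) in the top view. Moving over it.

```bash
python3 -m pendant '[{"travel":[-15,-10,0],"twist":[0,0,-4]},{"travel":[-45,-25,0],"twist":[0,0,-8]},{"travel":[-80,-35,0],"twist":[0,0,-12]},{"travel":[-115,-40,2],"twist":[0,0,-17]},{"travel":[-140,-40,4],"twist":[0,0,-21]},{"travel":[-151,-40,4],"twist":[0,0,-23]},{"travel":[-151,-40,4],"twist":[0,0,-23]},{"travel":[-151,-40,4],"twist":[0,0,-23]}]'
python3 - <<'E'
from h import *
m,im=snap("wrist","w18.png"); np.save("m18.npy",m["pose"])
E
```

```text
time_s: 39.05
eef_pos: [0.6026, -0.132, 0.1747]
tcp_rot: [3.14, -0.001, -2.891]
contact_force: [-1.5, 0.2, -0.2]
finger_gap: 0.0599
```

View pics/w18.png

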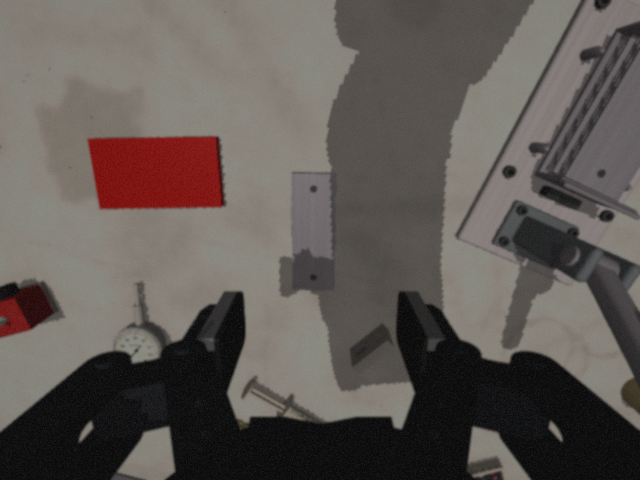

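Run:
```python
from pk import *
im=cv2.imread("pics/raw_w18.png"); m=env.camera_model("wrist"); m["pose"]=np.load("m18.npy")
r,o=meas(im,m,(278,158,350,305)); print(r)
print("holes",cast(m,[(313,189),(313,277)],.01).mean(0), "gauge",cast(m,[(370,350)],.0))
cv2.imwrite("pics/c18.png",cv2.resize(o,None,fx=3.8,fy=3.8,interpolation=cv2.INTER_CUBIC))
```

```text
((619.3779296875, -134.8871307373047), (99.65335845947266, 35.568145751953125), 13.733063697814941)
holes [ 0.62024954 -0.13475677  0.01      ] gauge [[ 0.71913933 -0.05528469  0.        ]]
```

View pics/c18.png

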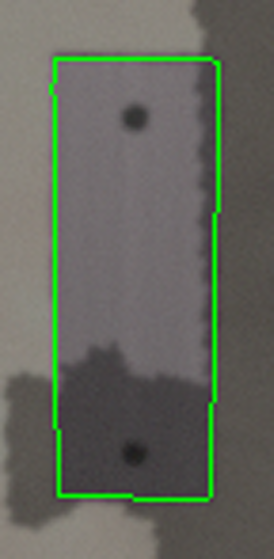

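Size 99.7 × 35.6 mm, so this is packet c; yaw 13.8°. Descending.

```bash
python3 plan.py .6198 -.1348 .03 194
```

```text
now 39.1 [ 0.6021 -0.1321  0.1751] [ 1.7995e+02 -7.0000e-02 -1.6566e+02] F [ 0.3 -0.   0.2] gap 0.0596 q7 1.48
travel [-16.7  -7.1 145. ] twist [ 0.05 -0.07  0.34]
```

```bash
python3 -m pendant '[{"travel":[-6,-3,20],"twist":[0,0,0.3]},{"travel":[-13,-6,50],"twist":[0,0,0.3]},{"travel":[-17,-7,80],"twist":[0,0,0.3]},{"travel":[-17,-7,105],"twist":[0,0,0.3]},{"travel":[-17,-7,125],"twist":[0,0,0.3]},{"travel":[-17,-7,140],"twist":[0,0,0.3]},{"travel":[-17,-7,145],"twist":[0,0,0.3]},{"travel":[-17,-7,145],"twist":[0,0,0.3]}]' 0.56
python3 plan.py .6198 -.1348 0.001 194
python3 - <<'E'
from h import *
m,im=snap("wrist","w19.png")
E
```

```text
time_s: 39.77
eef_pos: [0.6202, -0.1353, 0.03]
tcp_rot: [3.141, -0.002, -2.896]
contact_force: [-0.0, -0.1, 0.4]
finger_gap: 0.048
now 39.7667 [ 0.6202 -0.1353  0.03  ] [ 1.7998e+02 -9.0000e-02 -1.6593e+02] F [-0.  -0.1  0.4] gap 0.048 q7 1.35
travel [ 0.2  0.5 29. ] twist [ 0.02 -0.09  0.07]
```

View pics/w19.png

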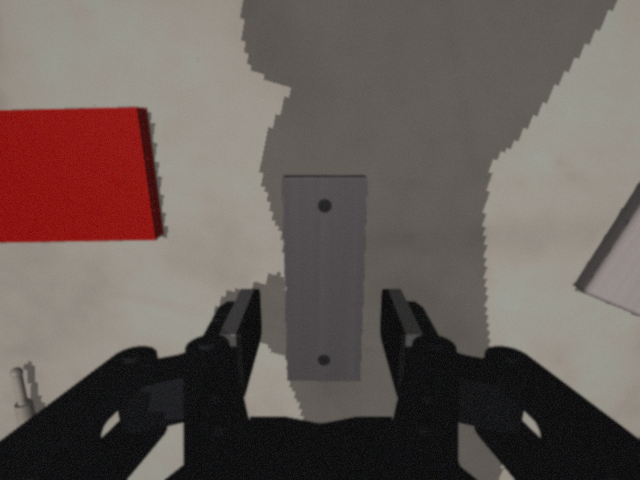

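Centred and square. Down, then close.

```bash
python3 -m pendant '[{"travel":[0,0.8,6],"twist":[0,0,0]},{"travel":[0,0.8,13],"twist":[0,0,0]},{"travel":[0,0.8,20],"twist":[0,0,0]},{"travel":[0,0.8,25],"twist":[0,0,0]},{"travel":[0,0.8,28],"twist":[0,0,0]},{"travel":[0,0.8,29.5],"twist":[0,0,0]},{"travel":[0,0.8,29.5],"twist":[0,0,0]},{"travel":[0,0.8,29.5],"twist":[0,0,0]}]'
python3 -m pendant '[{"travel":[0,0,0],"twist":[0,0,0]},{"travel":[0,0,0],"twist":[0,0,0]},{"travel":[0,0,0],"twist":[0,0,0]},{"travel":[0,0,0],"twist":[0,0,0]},{"travel":[0,0,0],"twist":[0,0,0]},{"travel":[0,0,0],"twist":[0,0,0]},{"travel":[0,0,0],"twist":[0,0,0]},{"travel":[0,0,0],"twist":[0,0,0]}]' 0.2 60
```

```text
time_s: 40.48
eef_pos: [0.6211, -0.1345, 0.0011]
tcp_rot: [3.141, 0.0, -2.896]
contact_force: [0.9, -0.3, 0.5]
finger_gap: 0.0477
time_s: 41.15
eef_pos: [0.6213, -0.1346, 0.0017]
tcp_rot: [-3.141, 0.001, -2.896]
contact_force: [-1.8, 0.3, 6.3]
finger_gap: 0.0344
```

```bash
python3 -m pendant '[{"travel":[0,0,-2],"twist":[0,0,0]},{"travel":[0,0,-6],"twist":[0,0,0]},{"travel":[0,0,-16],"twist":[0,0,0]},{"travel":[0,0,-36],"twist":[0,0,0]},{"travel":[10,0,-65],"twist":[0,0,3]},{"travel":[35,0,-90],"twist":[0,0,7]},{"travel":[70,0,-110],"twist":[0,0,11]},{"travel":[105,0,-118],"twist":[0,0,15]}]'
python3 plan.py .4786 .0583 .12 171.4
```

```text
time_s: 41.82
eef_pos: [0.5197, -0.1597, 0.122]
tcp_rot: [-3.141, 0.004, 3.123]
contact_force: [0.5, -0.3, -2.2]
finger_gap: 0.034
now 41.8167 [ 0.5197 -0.1597  0.122 ] [-179.97    0.23  178.93] F [ 0.5 -0.3 -2.2] gap 0.034 q7 1.24
travel [ 45.1 217.2   1.8] twist [-0.01  0.23  7.53]
```

```bash
python3 -m pendant '[{"travel":[20,20,0],"twist":[0,0,2]},{"travel":[38,55,0],"twist":[0,0,4]},{"travel":[45,95,0],"twist":[0,0,6]},{"travel":[45,135,0],"twist":[0,0,7]},{"travel":[45,170,0],"twist":[0,0,7.5]},{"travel":[45,200,0],"twist":[0,0,7.5]},{"travel":[45,215,0],"twist":[0,0,7.5]},{"travel":[45,217,0],"twist":[0,0,7.5]}]'
python3 -m pendant '[{"travel":[0,0,0],"twist":[0,0,0]},{"travel":[0,0,0],"twist":[0,0,0]},{"travel":[0,0,0],"twist":[0,0,0]},{"travel":[0,0,0],"twist":[0,0,0]},{"travel":[0,0,0],"twist":[0,0,0]},{"travel":[0,0,0],"twist":[0,0,0]},{"travel":[0,0,0],"twist":[0,0,0]},{"travel":[0,0,0],"twist":[0,0,0]}]'
python3 plan.py .4786 .0583 .12 171.4
python3 - <<'E'
from h import *
m,im=snap("wrist","w20.png")
c=cv2.convertScaleAbs(im,alpha=1.8); cv2.imwrite("pics/w20.png",c)
E
```

```text
time_s: 42.48
eef_pos: [0.4778, 0.0621, 0.1202]
tcp_rot: [3.139, 0.002, 3.0]
contact_force: [0.1, -0.0, -2.5]
finger_gap: 0.0342
time_s: 43.15
eef_pos: [0.4776, 0.0573, 0.119]
tcp_rot: [-3.142, -0.0, 2.994]
contact_force: [0.1, 0.1, -2.3]
finger_gap: 0.0339
now 43.15 [0.4776 0.0573 0.119 ] [-1.8000e+02 -1.0000e-02  1.7155e+02] F [ 0.1  0.1 -2.3] gap 0.0339 q7 0.69
travel [-0.8  1.1 -1. ] twist [-0.   -0.01  0.15]
```

View pics/w20.png

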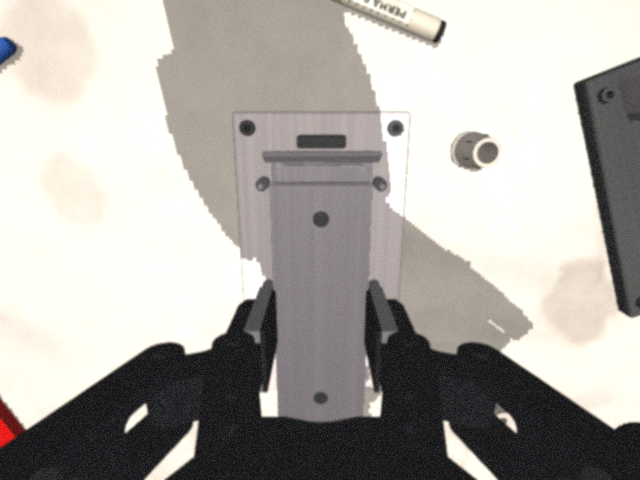

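```bash
python3 held.py 8.4 320.5 218.5 320.5 397.5;python3 held.py 8.4 271 183.5 372 183.5
python3 - <<'E'
from nf import *
m=env.camera_model("wrist"); s=env.sense(); C=R.from_euler("xyz",s["tcp_rot"])
def tf(p,z): return (C.inv().apply(cast(m,p,z)-s["eef_pos"])*1e3).round(1).tolist()
print("lip outer",tf([(263,152),(382,152)],.059))
E
```

```text
[[38.8, -0.8, -8.4], [-37.1, -0.9, -8.4]] mean [ 0.8 -0.9 -8.4]
[[51.3, -18.0, -8.4], [51.3, 17.1, -8.4]] mean [51.3 -0.5 -8.4]
lip outer [[57.2, -30.4, 60.0], [57.2, 30.7, 60.0]]
```

```bash
python3 -m pendant '[{"travel":[-1.8,0.7,10],"twist":[0,0,0.1]},{"travel":[-1.8,0.7,24],"twist":[0,0,0.1]},{"travel":[-1.8,0.7,37],"twist":[0,0,0.1]},{"travel":[-1.8,0.7,48],"twist":[0,0,0.1]},{"travel":[-1.8,0.7,57],"twist":[0,0,0.1]},{"travel":[-1.8,0.7,64],"twist":[0,0,0.1]},{"travel":[-1.8,0.7,69],"twist":[0,0,0.1]},{"travel":[-1.8,0.7,71],"twist":[0,0,0.1]}]'
python3 -m pendant '[{"travel":[0,0,0.4],"twist":[0,0,0]},{"travel":[0,0,0.8],"twist":[0,0,0]},{"travel":[0,0,1.2],"twist":[0,0,0]},{"travel":[0,0,1.6],"twist":[0,0,0]},{"travel":[0,0,2],"twist":[0,0,0]},{"travel":[0,0,2],"twist":[0,0,0]},{"travel":[0,0,2],"twist":[0,0,0]},{"travel":[0,0,2],"twist":[0,0,0]}]'
```

```text
time_s: 43.87
eef_pos: [0.4793, 0.0581, 0.0473]
tcp_rot: [-3.141, -0.001, 2.993]
contact_force: [0.4, -0.4, -1.5]
finger_gap: 0.034
time_s: 44.53
eef_pos: [0.4796, 0.058, 0.0461]
tcp_rot: [3.142, 0.0, 2.993]
contact_force: [0.5, 0.2, -2.7]
finger_gap: 0.0339
```

```bash
python3 -m pendant '[{"travel":[0,0,0.3],"twist":[0,0,0]},{"travel":[0,0,0.6],"twist":[0,0,0]},{"travel":[0,0,0.9],"twist":[0,0,0]},{"travel":[0,0,1.2],"twist":[0,0,0]},{"travel":[0,0,1.4],"twist":[0,0,0]},{"travel":[0,0,1.4],"twist":[0,0,0]},{"travel":[0,0,1.4],"twist":[0,0,0]},{"travel":[0,0,1.4],"twist":[0,0,0]}]'
```

```text
time_s: 45.2
eef_pos: [0.4795, 0.058, 0.0446]
tcp_rot: [3.142, -0.0, 2.993]
contact_force: [-0.6, -0.4, -2.1]
finger_gap: 0.0341
```

```bash
python3 -m pendant '[{"travel":[0,0,0.3],"twist":[0,0,0]},{"travel":[0,0,0.6],"twist":[0,0,0]},{"travel":[0,0,0.8],"twist":[0,0,0]},{"travel":[0,0,0.8],"twist":[0,0,0]},{"travel":[0,0,0.8],"twist":[0,0,0]},{"travel":[0,0,0.8],"twist":[0,0,0]},{"travel":[0,0,0.8],"twist":[0,0,0]},{"travel":[0,0,0.8],"twist":[0,0,0]}]'
```

```text
time_s: 45.87
eef_pos: [0.4796, 0.058, 0.0445]
tcp_rot: [-3.141, 0.001, 2.993]
contact_force: [-3.7, -0.7, 10.2]
finger_gap: 0.0342
```

Contact at the expected height. Release, rise, shut, press.

```bash
python3 -m pendant '[{"travel":[0,0,-0.2],"twist":[0,0,0]},{"travel":[0,0,-0.4],"twist":[0,0,0]},{"travel":[0,0,-0.5],"twist":[0,0,0]},{"travel":[0,0,-1],"twist":[0,0,0]},{"travel":[0,0,-5],"twist":[0,0,0]},{"travel":[0,0,-15],"twist":[0,0,0]},{"travel":[0,0,-28],"twist":[0,0,0]},{"travel":[0,0,-40],"twist":[0,0,0]}]' 0.65
python3 -m pendant '[{"travel":[0,0,0],"twist":[0,0,0]},{"travel":[0,0,0],"twist":[0,0,0]},{"travel":[0,0,0],"twist":[0,0,0]},{"travel":[0,0,0],"twist":[0,0,0]},{"travel":[0,0,0],"twist":[0,0,0]},{"travel":[0,0,5],"twist":[0,0,0]},{"travel":[0,0,10],"twist":[0,0,0]},{"travel":[0,0,15],"twist":[0,0,0]}]' 0 40
python3 - <<'E'
from h import *
m,im=snap("wrist","w21.png")
E
python3 plan.py .4786 .0583 .055 171.4
```

```text
time_s: 46.53
eef_pos: [0.4794, 0.0581, 0.085]
tcp_rot: [3.141, -0.0, 2.993]
contact_force: [-0.0, 0.7, 0.9]
finger_gap: 0.0557
time_s: 47.2
eef_pos: [0.4793, 0.0579, 0.068]
tcp_rot: [-3.142, -0.001, 2.993]
contact_force: [0.0, -0.1, -0.2]
finger_gap: 0.0003
now 47.25 [0.4789 0.0579 0.0673] [-1.7998e+02 -9.0000e-02  1.7148e+02] F [-0.6 -0.3 -0.4] gap 0.0002 q7 0.6
travel [ 0.3  0.4 12.3] twist [-0.02 -0.09  0.08]
```

View pics/w21.png

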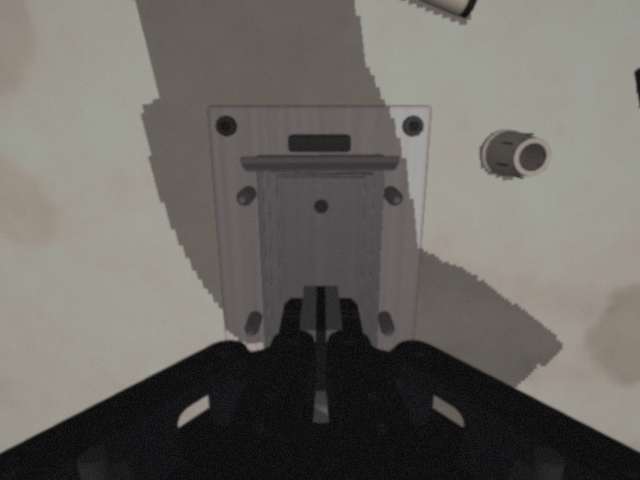

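Packet c is on the pack, with its hole at (321,206) and steps showing evenly on both sides. Pressing; I expect contact at 0.053.

```bash
python3 -m pendant '[{"travel":[0,0,3],"twist":[0,0,0]},{"travel":[0,0,6],"twist":[0,0,0]},{"travel":[0,0,9],"twist":[0,0,0]},{"travel":[0,0,11],"twist":[0,0,0]},{"travel":[0,0,12.5],"twist":[0,0,0]},{"travel":[0,0,13.5],"twist":[0,0,0]},{"travel":[0,0,14],"twist":[0,0,0]},{"travel":[0,0,14],"twist":[0,0,0]}]'
python3 -m pendant '[{"travel":[0,0,0.3],"twist":[0,0,0]},{"travel":[0,0,0.6],"twist":[0,0,0]},{"travel":[0,0,0.9],"twist":[0,0,0]},{"travel":[0,0,1.2],"twist":[0,0,0]},{"travel":[0,0,1.2],"twist":[0,0,0]},{"travel":[0,0,1.2],"twist":[0,0,0]},{"travel":[0,0,1.2],"twist":[0,0,0]},{"travel":[0,0,1.2],"twist":[0,0,0]}]'
```

```text
time_s: 47.92
eef_pos: [0.4795, 0.058, 0.0548]
tcp_rot: [3.142, -0.0, 2.993]
contact_force: [0.1, -0.4, -0.2]
finger_gap: -0.0003
time_s: 48.58
eef_pos: [0.4795, 0.058, 0.0536]
tcp_rot: [3.142, -0.0, 2.993]
contact_force: [-0.4, 0.3, -0.4]
finger_gap: -0.0003
```

```bash
python3 -m pendant '[{"travel":[0,0,0.3],"twist":[0,0,0]},{"travel":[0,0,0.6],"twist":[0,0,0]},{"travel":[0,0,0.9],"twist":[0,0,0]},{"travel":[0,0,0.9],"twist":[0,0,0]},{"travel":[0,0,0.9],"twist":[0,0,0]},{"travel":[0,0,0.9],"twist":[0,0,0]},{"travel":[0,0,0.9],"twist":[0,0,0]},{"travel":[0,0,0.9],"twist":[0,0,0]}]'
```

```text
time_s: 49.25
eef_pos: [0.4796, 0.058, 0.0531]
tcp_rot: [-3.141, 0.0, 2.993]
contact_force: [-2.1, 0.5, 7.0]
finger_gap: 0.0001
```

```bash
python3 -m pendant '[{"travel":[0,0,0.2],"twist":[0,0,0]},{"travel":[0,0,0.3],"twist":[0,0,0]},{"travel":[0,0,0.35],"twist":[0,0,0]},{"travel":[0,0,0.35],"twist":[0,0,0]},{"travel":[0,0,0.35],"twist":[0,0,0]},{"travel":[0,0,0.35],"twist":[0,0,0]},{"travel":[0,0,0.35],"twist":[0,0,0]},{"travel":[0,0,0.35],"twist":[0,0,0]}]'
```

```text
time_s: 49.92
eef_pos: [0.4796, 0.058, 0.0531]
tcp_rot: [-3.141, 0.001, 2.993]
contact_force: [-2.1, -1.6, 11.9]
finger_gap: 0.0001
```

11.9 N at 0.0531, so c is seated flat. Now rise and take a check picture of the pack before moving to the hold-down arm.

```bash
python3 -m pendant '[{"travel":[0,0,-1],"twist":[0,0,0]},{"travel":[0,0,-6],"twist":[0,0,0]},{"travel":[0,0,-30],"twist":[0,0,0]},{"travel":[0,0,-70],"twist":[0,0,0]},{"travel":[0,0,-110],"twist":[0,0,0]},{"travel":[0,0,-130],"twist":[0,0,0]},{"travel":[0,0,-135],"twist":[0,0,0]},{"travel":[0,0,-135],"twist":[0,0,0]}]'
python3 - <<'E'
from nf import *
m,im=snap("wrist","w22.png",(200,80,440,370),2.0); np.save("m22.npy",m["pose"])
im=cv2.imread("pics/w22.png"); cv2.imwrite("pics/w22.png",cv2.convertScaleAbs(im,alpha=1.8))
m,im=snap("scene","s22.png",(240,160,420,340),3.3)
print(wf(200,0))
E
```

```text
time_s: 50.58
eef_pos: [0.4803, 0.058, 0.1889]
tcp_rot: [3.141, 0.003, 2.992]
contact_force: [0.2, -0.1, -0.8]
finger_gap: 0.0001
[0.6758 0.0281]
```

View pics/w22.png

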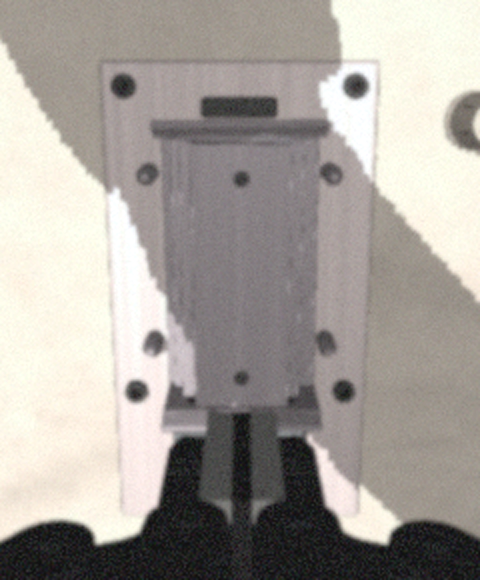

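View pics/s22.png

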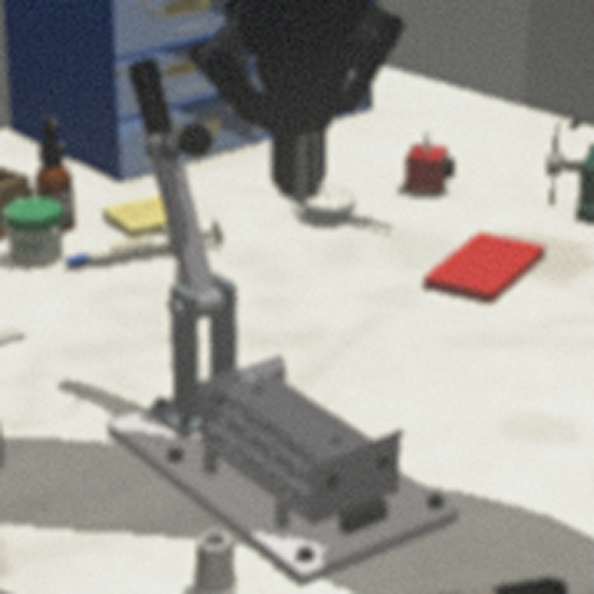

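The pack is stepped and centred, all flat. The arm stands open. I'll go up, over the handle, and behind it.

```bash
python3 -m pendant '[{"travel":[0,0,-30],"twist":[0,0,0]},{"travel":[0,0,-65],"twist":[0,0,0]},{"travel":[0,0,-100],"twist":[0,0,0]},{"travel":[-5,0,-125],"twist":[0,0,0]},{"travel":[-30,0,-130],"twist":[0,0,0]},{"travel":[-65,0,-130],"twist":[0,0,0]},{"travel":[-100,0,-130],"twist":[0,0,0]},{"travel":[-135,0,-130],"twist":[0,0,0]}]'
python3 plan.py .6758 .0281 .315 171.4
```

```text
time_s: 51.35
eef_pos: [0.6142, 0.0371, 0.3154]
tcp_rot: [-3.14, -0.002, 2.992]
contact_force: [0.9, 0.1, 0.7]
finger_gap: 0.0003
now 51.35 [0.6142 0.0371 0.3154] [-1.7991e+02 -1.2000e-01  1.7144e+02] F [0.9 0.1 0.7] gap 0.0003 q7 0.95
travel [-62.3   0.2   0.3] twist [-0.09 -0.12  0.04]
```

```bash
python3 -m pendant '[{"travel":[-30,0,0],"twist":[0,0,0]},{"travel":[-50,0,0],"twist":[0,0,0]},{"travel":[-60,0,0],"twist":[0,0,0]},{"travel":[-64,0,0],"twist":[0,0,0]},{"travel":[-64,0,0],"twist":[0,0,0]},{"travel":[-64,0,0],"twist":[0,0,0]},{"travel":[-64,0,0],"twist":[0,0,0]},{"travel":[-64,0,0],"twist":[0,0,0]}]'
python3 - <<'E'
from nf import *
m,im=snap("wrist","w23.png"); snap("scene","s23.png",(240,100,420,340),2.5)
# expected handle end pixel for theta 1.9, 2.0
for t in(1.88,2.0):
    for r in(152,130): 
        w=wf(97-r*np.cos(t),0); print(t,r,proj(m,[[w[0],w[1],.086+r/1e3*np.sin(t)]]))
print(nf([env.sense()["eef_pos"]]))
E
```

```text
time_s: 52.02
eef_pos: [0.6757, 0.0287, 0.3177]
tcp_rot: [-3.141, 0.0, 2.993]
contact_force: [1.1, 0.9, 0.4]
finger_gap: 0.0001
1.88 152 [[321.48765134 149.60992646]]
1.88 130 [[321.48427445 136.52361692]]
2.0 152 [[321.35181936 177.57313551]]
2.0 130 [[321.39967127 159.25580743]]
[(200.1, 0.4)]
```

View pics/w23.png

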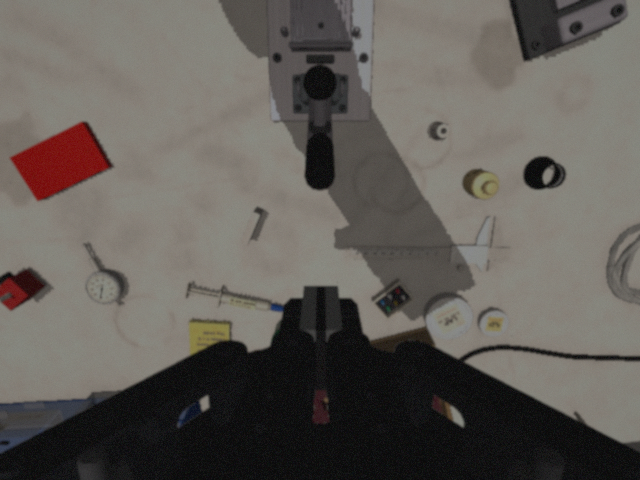

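View pics/s23.png

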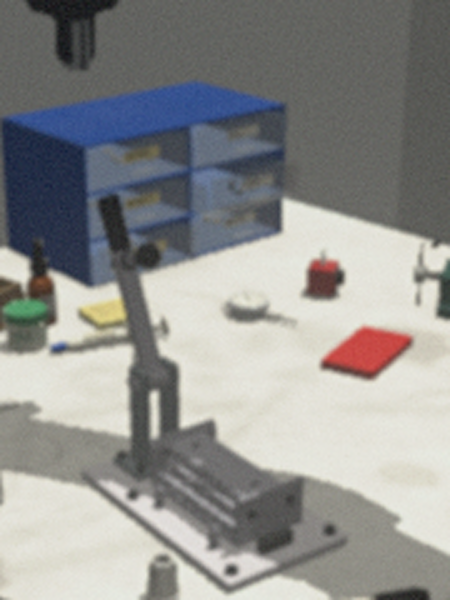

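The handle end is at (320,180), aligned with the fingers, at an angle of about 2.0. Descending behind it.

```bash
python3 -m pendant '[{"travel":[0,0,20],"twist":[0,0,0]},{"travel":[0,0,50],"twist":[0,0,0]},{"travel":[0,0,80],"twist":[0,0,0]},{"travel":[0,0,105],"twist":[0,0,0]},{"travel":[0,0,120],"twist":[0,0,0]},{"travel":[0,0,130],"twist":[0,0,0]},{"travel":[0,0,130],"twist":[0,0,0]},{"travel":[0,0,130],"twist":[0,0,0]}]'
python3 -m pendant '[{"travel":[4,0,0],"twist":[0,0,0]},{"travel":[8,0,0],"twist":[0,0,0]},{"travel":[12,0,0],"twist":[0,0,0]},{"travel":[16,0,0],"twist":[0,0,0]},{"travel":[20,0,0],"twist":[0,0,0]},{"travel":[24,0,0],"twist":[0,0,0]},{"travel":[28,0,0],"twist":[0,0,0]},{"travel":[32,0,0],"twist":[0,0,0]}]'
```

```text
time_s: 52.78
eef_pos: [0.6764, 0.0285, 0.188]
tcp_rot: [3.141, 0.0, 2.993]
contact_force: [0.1, -0.0, -0.1]
finger_gap: -0.0003
time_s: 53.45
eef_pos: [0.6446, 0.0332, 0.1877]
tcp_rot: [3.141, 0.001, 2.993]
contact_force: [1.6, -0.1, 0.1]
finger_gap: 0.0001
```

```bash
python3 -m pendant '[{"travel":[4,0,0],"twist":[0,0,0]},{"travel":[8,0,0],"twist":[0,0,0]},{"travel":[12,0,0],"twist":[0,0,0]},{"travel":[16,0,0],"twist":[0,0,0]},{"travel":[20,0,0],"twist":[0,0,0]},{"travel":[24,0,0],"twist":[0,0,0]},{"travel":[28,0,0],"twist":[0,0,0]},{"travel":[32,0,0],"twist":[0,0,0]}]'
python3 -m pendant '[{"travel":[4,0,0],"twist":[0,0,0]},{"travel":[8,0,0],"twist":[0,0,0]},{"travel":[12,0,0],"twist":[0,0,0]},{"travel":[16,0,0],"twist":[0,0,0]},{"travel":[20,0,0],"twist":[0,0,0]},{"travel":[24,0,0],"twist":[0,0,0]},{"travel":[28,0,0],"twist":[0,0,0]},{"travel":[32,0,0],"twist":[0,0,0]}]'
python3 - <<'E'
from nf import *
m,im=snap("wrist","w24.png"); snap("scene","s24.png",(240,100,420,340),2.5)
print(nf([env.sense()["eef_pos"]]))
E
```

```text
time_s: 54.12
eef_pos: [0.6123, 0.038, 0.187]
tcp_rot: [-3.141, -0.001, 2.993]
contact_force: [1.1, -0.1, 0.4]
finger_gap: 0.0
time_s: 54.78
eef_pos: [0.581, 0.0428, 0.1874]
tcp_rot: [3.142, 0.0, 2.993]
contact_force: [1.1, -0.4, -0.3]
finger_gap: 0.0
[(103.7, 0.4)]
```

View pics/s24.png

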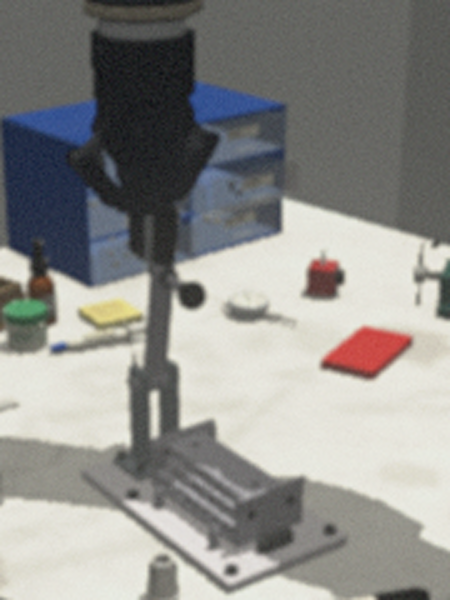

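The arm is just past upright. Pushing on.

```bash
python3 -m pendant '[{"travel":[4,0,0],"twist":[0,0,0]},{"travel":[8,0,0],"twist":[0,0,0]},{"travel":[12,0,0],"twist":[0,0,0]},{"travel":[16,0,0],"twist":[0,0,0]},{"travel":[20,0,0],"twist":[0,0,0]},{"travel":[24,0,0],"twist":[0,0,0]},{"travel":[28,0,0],"twist":[0,0,0]},{"travel":[32,0,0],"twist":[0,0,0]}]'
python3 -m pendant '[{"travel":[0,0,0],"twist":[0,0,0]},{"travel":[0,0,0],"twist":[0,0,0]},{"travel":[0,0,0],"twist":[0,0,0]},{"travel":[0,0,0],"twist":[0,0,0]},{"travel":[0,0,0],"twist":[0,0,0]},{"travel":[0,0,0],"twist":[0,0,0]},{"travel":[0,0,0],"twist":[0,0,0]},{"travel":[0,0,0],"twist":[0,0,0]}]'
python3 - <<'E'
from nf import *
snap("scene","s25.png",(240,100,420,340),2.5)
E
```

```text
time_s: 55.55
eef_pos: [0.5493, 0.0475, 0.1874]
tcp_rot: [-3.142, 0.0, 2.993]
contact_force: [-0.2, 0.1, 0.8]
finger_gap: -0.0002
time_s: 56.22
eef_pos: [0.5498, 0.0475, 0.1874]
tcp_rot: [3.141, -0.0, 2.993]
contact_force: [-0.1, 1.2, 0.2]
finger_gap: -0.0003
```

View pics/s25.png

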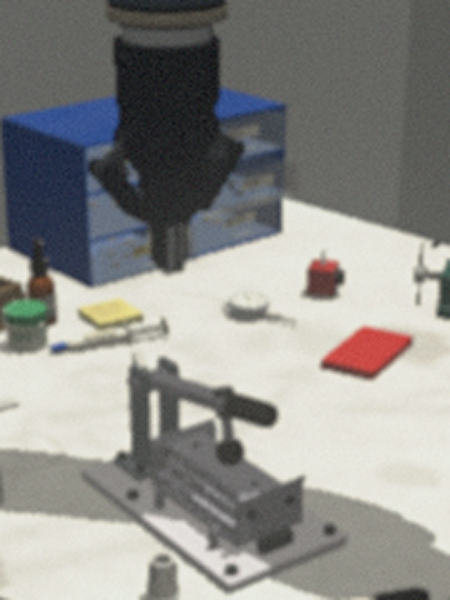

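The arm has fallen nearly shut. I'll raise the robot clear, wait, and check.

```bash
python3 -m pendant '[{"travel":[0,0,-15],"twist":[0,0,0]},{"travel":[0,0,-40],"twist":[0,0,0]},{"travel":[0,0,-70],"twist":[0,0,0]},{"travel":[0,0,-90],"twist":[0,0,0]},{"travel":[0,0,-100],"twist":[0,0,0]},{"travel":[0,0,-100],"twist":[0,0,0]},{"travel":[0,0,-100],"twist":[0,0,0]},{"travel":[0,0,-100],"twist":[0,0,0]}]'
python3 -m pendant '[{"travel":[30,0,0],"twist":[0,0,0]},{"travel":[50,0,0],"twist":[0,0,0]},{"travel":[60,0,0],"twist":[0,0,0]},{"travel":[60,0,0],"twist":[0,0,0]},{"travel":[60,0,0],"twist":[0,0,0]},{"travel":[60,0,0],"twist":[0,0,0]},{"travel":[60,0,0],"twist":[0,0,0]},{"travel":[60,0,0],"twist":[0,0,0]}]'
python3 - <<'E'
from nf import *
snap("scene","s26.png",(270,220,400,340),5); m,im=snap("wrist","w26.png",(200,40,440,340),2.0)
c=cv2.imread("pics/w26.png"); cv2.imwrite("pics/w26.png",cv2.convertScaleAbs(c,alpha=1.6))
print(env.sense()["time_s"])
E
```

```text
time_s: 56.93
eef_pos: [0.5491, 0.047, 0.2859]
tcp_rot: [-3.141, -0.002, 2.993]
contact_force: [0.7, -0.6, -0.4]
finger_gap: -0.0002
time_s: 57.6
eef_pos: [0.4911, 0.0562, 0.2871]
tcp_rot: [3.141, -0.0, 2.992]
contact_force: [-0.1, 1.4, -0.1]
finger_gap: 0.0001
57.7
```

View pics/s26.png

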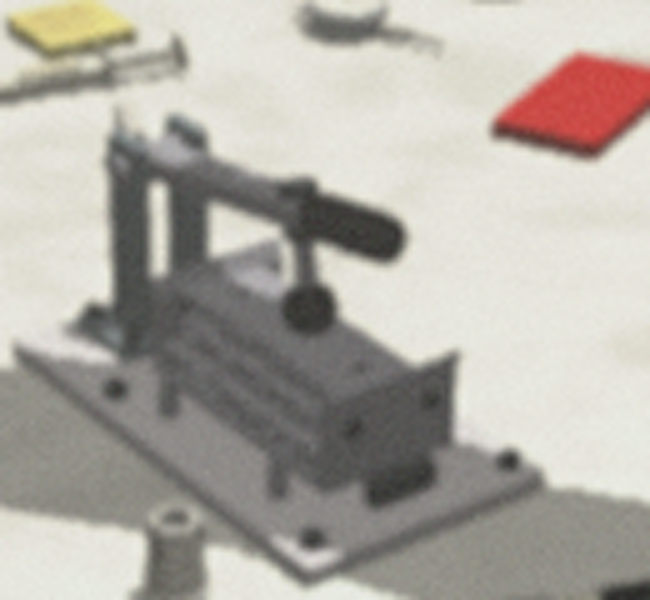

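View pics/w26.png

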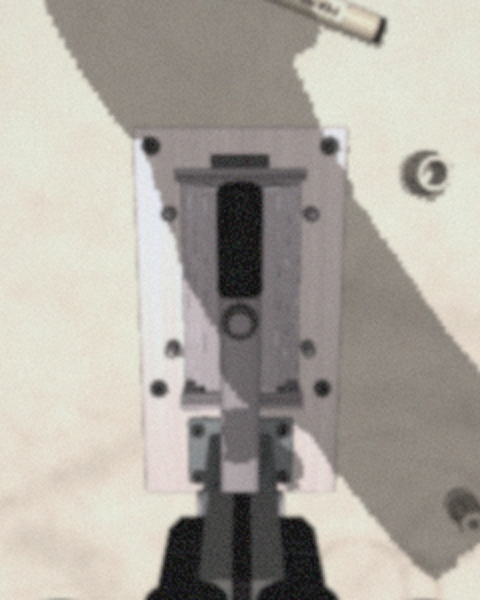

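The foot rests on the pack's top at crop (310,307), and the pack is still centred. One more wait, then a comparison for rest and for the bystanders.

```bash
python3 -m pendant '[{"travel":[0,0,0],"twist":[0,0,0]},{"travel":[0,0,0],"twist":[0,0,0]},{"travel":[0,0,0],"twist":[0,0,0]},{"travel":[0,0,0],"twist":[0,0,0]},{"travel":[0,0,0],"twist":[0,0,0]},{"travel":[0,0,0],"twist":[0,0,0]},{"travel":[0,0,0],"twist":[0,0,0]},{"travel":[0,0,0],"twist":[0,0,0]}]'
python3 - <<'E'
from nf import *
m,im=snap("scene","s27.png",(0,60,600,400),1.3)
a=cv2.imread("pics/raw_s26.png");d=cv2.absdiff(cv2.GaussianBlur(a,(5,5),0),cv2.GaussianBlur(im,(5,5),0))[220:340,270:400].max(2)
print("max diff",d.max(),(d>25).sum(), nf([env.sense()["eef_pos"]]),env.sense()["contact_force"])
b=cv2.imread("pics/scene0.png");e=(cv2.absdiff(cv2.GaussianBlur(b,(5,5),0),cv2.GaussianBlur(im,(5,5),0)).max(2)>40).astype(np.uint8)
n,_,st,c=cv2.connectedComponentsWithStats(e); print([(c[i].round().tolist(),int(st[i,4])) for i in range(1,n) if st[i,4]>25])
E
```

```text
time_s: 58.37
eef_pos: [0.4904, 0.0563, 0.2874]
tcp_rot: [-3.142, 0.0, 2.993]
contact_force: [0.3, -0.8, -0.1]
finger_gap: -0.0002
max diff 16 0 [(12.5, 0.2)] [ 0.23244963 -0.10606662  0.50331219]
[([327.0, 21.0], 2179), ([608.0, 95.0], 6846), ([334.0, 49.0], 27), ([326.0, 103.0], 4158), ([285.0, 189.0], 208), ([295.0, 223.0], 492), ([620.0, 227.0], 1629), ([638.0, 203.0], 28), ([569.0, 261.0], 1675), ([511.0, 266.0], 2448), ([449.0, 257.0], 662), ([332.0, 291.0], 3418), ([405.0, 275.0], 649), ([270.0, 280.0], 132), ([259.0, 308.0], 1932), ([201.0, 324.0], 267), ([386.0, 336.0], 1931), ([314.0, 327.0], 36), ([220.0, 345.0], 524), ([258.0, 340.0], 156), ([535.0, 362.0], 920), ([242.0, 355.0], 126), ([483.0, 402.0], 340), ([633.0, 415.0], 35), ([498.0, 437.0], 216), ([537.0, 460.0], 368), ([609.0, 462.0], 95)]
```

View pics/s27.png

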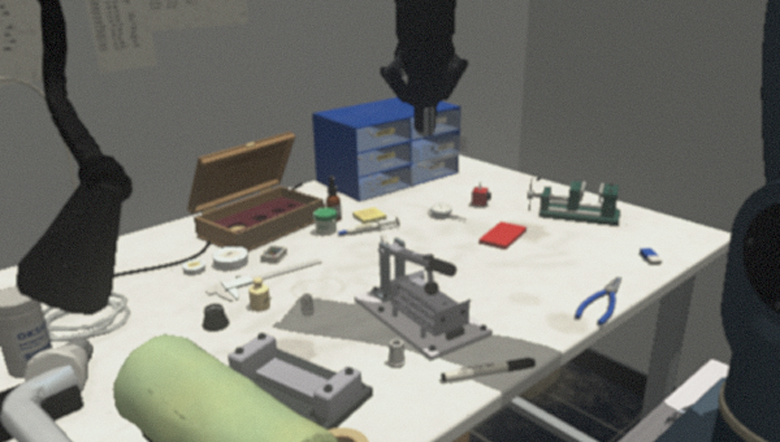

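The scene is at rest. The other things stand where they were; the remaining image differences come from the robot, its shadow, the die, and the packets that were moved. Handing in.

```bash
python3 -c "
from cell import env
env.close_job(); print(env.sense()['time_s'])"
```

```text
the job is handed in; nothing more can be done
the job is handed in; nothing more can be done
```

I set the U-frame on the build-plate pad and built packets a, b and c into it, widest first. Then I swung the hold-down arm shut and handed the job in at about 58 s. Packet d was not on the bench, so there were three packets. No verdict was reported.

- **Frame:** it measured within about 1 mm of the pad's middle and sat between the pins. It seated at the height expected for the base on the pad.
- **Packets:** I pressed them with about 13.9 N (a), 13.3 N (b) and 11.9 N (c). Each contact height was within about 0.1 mm of what a flat packet should give.
- **Hold-down:** the arm's foot rested on the pack, and two pictures about 0.7 s apart showed no movement. The robot was clear of everything.
- **Other things on the bench:** by eye they had not moved. The automatic before/after comparison could not settle this, because the robot's shadow swamped it.

**Disagreements:**
- The wrist camera's readings differed from the robot's own position by about 1 mm, so I aligned each part relative to the frame in the same picture.
- I mistyped one sideways shift above packet a. I corrected it before contact.
- I noticed no slackening of the grip, and packet c was not knocked aside.

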